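# Load and pin the workpieces on the measuring machine

## Task

Make the measuring machine safe by pushing the red stop button on the hand-control box fully down, then load every aluminium workpiece lying on the table: seat each one flat in the nest it fits, its hole over the nest's hole, and lock it with a pin from the rack pushed fully home through both. Only when all of them are pinned, release the stop: turn its red head clockwise as far as it goes and lift it fully up again. Two or three workpieces may be there; leave the ball stand, the case and the mouse alone.

Things in the scene. Friction and masses are not known exactly. Their poses are not given: they have to be found in the camera images.
- block_long: the long workpiece, a plain bare aluminium block 110 x 36 x 24 mm with one vertical 14 mm through hole on its centre line, 36 mm from the middle towards one end (two small dark dots mark the other end); starts flat on the table. Absent in some starts. Origin: centre of the underside; x along the 110 mm length towards the hole end, y along the 36 mm width, z up
- block_long_hole (a point): centre of the hole's mouth in the top face of the long workpiece (36 mm along +x, 24 mm above the underside)
- nest_long: the long workpiece's nest, a grey steel fixture fixed to the table, 136.5 x 62.5 x 30 mm, with an open-topped pocket 112.5 x 38.5 mm, 10 mm deep (pocket floor 20 mm above the table, 12 mm walls). A 16 mm hole goes down through the pocket floor to the table, 36 mm from the middle towards one end: the block goes in with its hole over it and then stands 14 mm proud of the walls. Origin: centre of the underside; x along the length towards the hole end, z up
- nest_long_hole (a point): centre of the hole's mouth in the pocket floor of the long nest (20 mm above the table)
- block_medium: the medium workpiece, a plain bare aluminium block 84 x 48 x 24 mm with one vertical 14 mm through hole on its centre line, 24 mm from the middle towards one end (two small dark dots mark the other end); starts flat on the table. Absent in some starts. Origin: centre of the underside; x along the 84 mm length towards the hole end, y along the 48 mm width, z up
- block_medium_hole (a point): centre of the hole's mouth in the top face of the medium workpiece (24 mm along +x, 24 mm above the underside)
- nest_medium: the medium workpiece's nest, a grey steel fixture fixed to the table, 110.5 x 74.5 x 30 mm, with an open-topped pocket 86.5 x 50.5 mm, 10 mm deep (pocket floor 20 mm above the table, 12 mm walls). A 16 mm hole goes down through the pocket floor to the table, 24 mm from the middle towards one end: the block goes in with its hole over it and then stands 14 mm proud of the walls. Origin: centre of the underside; x along the length towards the hole end, z up
- nest_medium_hole (a point): centre of the hole's mouth in the pocket floor of the medium nest (20 mm above the table)
- block_short: the short workpiece, a plain bare aluminium block 62 x 58 x 24 mm with one vertical 14 mm through hole on its centre line, 14 mm from the middle towards one end (two small dark dots mark the other end); starts flat on the table. Absent in some starts. Origin: centre of the underside; x along the 62 mm length towards the hole end, y along the 58 mm width, z up
- block_short_hole (a point): centre of the hole's mouth in the top face of the short workpiece (14 mm along +x, 24 mm above the underside)
- nest_short: the short workpiece's nest, a grey steel fixture fixed to the table, 88.5 x 84.5 x 30 mm, with an open-topped pocket 64.5 x 60.5 mm, 10 mm deep (pocket floor 20 mm above the table, 12 mm walls). A 16 mm hole goes down through the pocket floor to the table, 14 mm from the middle towards one end: the block goes in with its hole over it and then stands 14 mm proud of the walls. Origin: centre of the underside; x along the length towards the hole end, z up
- nest_short_hole (a point): centre of the hole's mouth in the pocket floor of the short nest (20 mm above the table)
- pin1: a loose steel lock pin, 12 mm shank 40 mm long with a chamfered tip, under a black round knob 22 mm across and 30 mm tall (70 mm in all, 60 g); starts upright in the pin rack, tip 4 mm above the table, knob resting on the rack's top. All four pins are alike, more than are needed, and any may be used. Pushed home, the knob's underside rests on the block's top face. Origin: the tip (40 mm below the knob's underside); z along the pin up to the knob
- pin2: a loose steel lock pin, 12 mm shank 40 mm long with a chamfered tip, under a black round knob 22 mm across and 30 mm tall (70 mm in all, 60 g); starts upright in the pin rack, tip 4 mm above the table, knob resting on the rack's top. All four pins are alike, more than are needed, and any may be used. Pushed home, the knob's underside rests on the block's top face. Origin: the tip (40 mm below the knob's underside); z along the pin up to the knob
- pin3: a loose steel lock pin, 12 mm shank 40 mm long with a chamfered tip, under a black round knob 22 mm across and 30 mm tall (70 mm in all, 60 g); starts upright in the pin rack, tip 4 mm above the table, knob resting on the rack's top. All four pins are alike, more than are needed, and any may be used. Pushed home, the knob's underside rests on the block's top face. Origin: the tip (40 mm below the knob's underside); z along the pin up to the knob
- pin4: a loose steel lock pin, 12 mm shank 40 mm long with a chamfered tip, under a black round knob 22 mm across and 30 mm tall (70 mm in all, 60 g); starts upright in the pin rack, tip 4 mm above the table, knob resting on the rack's top. All four pins are alike, more than are needed, and any may be used. Pushed home, the knob's underside rests on the block's top face. Origin: the tip (40 mm below the knob's underside); z along the pin up to the knob
- rack: grey plastic pin rack fixed to the table, 146 x 44 x 44 mm, with four 15 mm holes through it in a row along its x, 18 and 54 mm either side of its centre. Origin: centre of the underside; z up
- pendant: cream hand-control box fixed to the table, 130 x 200 x 44 mm, two short black joysticks (78 mm high) 78 mm either side of its middle and 20 mm towards +x, and the red mushroom stop button upright in the middle of its top on a low yellow collar (52 mm across, top 48 mm above the table). Origin: centre of the underside; z up
- stop_push (a joint): how far the red stop head is pushed down, m: 0 fully up, 0.008 fully down. It takes 3.5 to 4.5 N to push down and about 3 N to lift; it stays where it is left
- stop_turn (a joint): turn of the red stop head, rad: 0 at the start, grows clockwise seen from above up to its stop at 1.2; it turns freely (about 0.03 N m) whether up or down, and stays where it is left
- stop_top (a point): centre of the red stop head's top face. The head is a disc 40 mm across and 16 mm thick; its top is 77 mm above the table when up, 69 mm when down. Its x and y axes turn with the head
- ref_sphere: reference ball of white ceramic on a steel post with a 56 mm round foot, 83 mm tall; origin at the underside; bystander
- stylus_case: closed grey stylus case 70 x 110 x 30 mm; origin at the underside; bystander
- mouse: black computer mouse 100 x 60 x 22 mm; origin at the underside; bystander
Things that resemble listed ones, but are neither listed nor needed, are in the scene too. Leave any orange or turquoise look-alike of the nest_medium alone.

How it is judged:
By the outcome, as a careful person would: the job done as asked, in the order asked, and still so for the second after the job is handed in, with the robot touching nothing.
Of block_long, block_medium, block_short only 2 to 3 are there at a start; the rules pass over those that are not, and their reading is None.
At some moment in a run one of block_long, block_medium, block_short may be knocked a few centimetres aside while the robot is not near it.
It also fails if it takes over 210 s, if anything falls off the work surface, if the arm or the gripper's body presses on something with over 40 N, if the wrist force passes 120 N, or if a joint passes its speed limit or range.

## Robot

A 6-joint arm with a two-finger parallel gripper is mounted at the origin on the work surface. World frame = base frame: x ahead of the robot, y to its left, z up, the work surface at z = 0. Lengths are in m, angles in rad, forces in N, time in s.
With the tool pointing down it reaches from about 0.35 to 0.975 m from the base axis. Payload 4.9 kg.
Tool frame: the origin (TCP) lies on the front face of the gripper's body, between the roots of the fingers; the fingertips stand 73 mm ahead of it and the grasp point (between the pads) lies 54 mm ahead of it (tip_extent is the distance from the TCP to the fingertips, in m); y points along the fingers, x is the direction in which the jaws open and shut, and the axes are right-handed (so a half turn about y gives the same grasp; the last joint's range is limited). The gripper opens to 85 mm and grips with 20 to 120 N. Pads are 22 mm wide; open, the fingers measure 114 mm over their backs; the gripper's body (76 mm by 85 mm) begins 54 mm behind the grasp point. The pads swing forward as they close: fully open they stand 13 mm farther back than shut.
Start: joints at [-0.119, 0.053, 1.613, -0, 1.476, -0.119], TCP at [0.625, 0, 0.304] pointing down, gripper open.
Joint ranges: [-3.01, 3.01], [-1.01, 2.22], [0.06, 2.58], [-1.02, 4.17], [0.09, 2.62], [-3.14, 3.14]. Speed limits (rad/s): [2.57, 2.57, 3.14, 3.14, 3.14, 3.14].

## Interface

Orientations are given as a unit quaternion [w, x, y, z].
In Python, from plant import state, grab_frame, camera_info, job_done, tip_extent gives the robot as it stands.
- The arm moves only by the tool carry_out, never from a script. Its argument "rows" is a list that holds one entry, the list of rows, each a list of 7 numbers: the turn, a rotation vector about the world's x, y, z as a fraction of full scale, then the shift along the world's x, y, z as a fraction of full scale, then the finger opening in mm, from 0 to 85.4. A call has 1 to 5 rows; each row shifts and turns the commanded pose from where the row before left it; what a row does not reach is not made up. Full scale, the value 1, is 40 mm for a shift and 4 degrees for a turn. A row lasts 1/10 s, in which the tool goes at most 50 mm and 8.59 degrees, less where a joint would pass 70% of its speed; a pose out of reach is approached as far as the arm can. A call with a number of a shift or a turn outside -1 to 1 is refused whole. A call with a gripper value outside its range is refused whole. The fingers move at their own pace and stop on an object; the grip force is fixed at half the most. Time passes only in rows, so rows that do not move let the fingers close. It gives the time, the measured TCP pose, the force and the opening at its end, in the units of the state.
- state(): the state, without advancing time (a new reading comes with each control period).
- grab_frame(name): name is "scene" or "side" or "wrist"; returns the picture (400x640x3 uint8, blue, green, red); there is no depth.
- camera_info(name): a dict with "intrinsics" (3x3 intrinsics, pixels), "xyz" and "rotation" of the camera in the world; the wrist camera has in their place "tool_from_camera" (4x4, takes a point from camera to tool coordinates, whose origin is the TCP and whose axes are the tool frame's). Camera axes: x right, y down, z forward; pixel columns grow to the right and rows downward; lengths in m; the calibration is good to about 2 mm. The wrist camera is an equidistant fisheye: a pixel r from the principal point sees the ray r / f radians off the axis. A picture is of the moment at which its call begins: read the wrist's pose just before it. camera_info takes no time and is no camera call.
- job_done(): hands the job in, once; it reports no verdict.
The state is a dict: "time": time; "joint_pos": joint angles; "joint_vel": joint speeds; "joint_efforts": joint torques, N m; "tool_pos": TCP position; "tool_rot": TCP orientation; "contact_force": force on the tool from outside, world axes, zero at the start; "ft_torque": the same for the moment, N m; "gripper_width": opening from 0.0 (shut) to 1.0 (fully open).
Only numpy, scipy, OpenCV 4.12 (cv2) and the standard library are available. Lean on these libraries where they do the work, as an engineer would, in place of code of your own. Each camera call takes 0.05 s, during which the arm holds its last target.

## Working session

There is one attempt and no reset: what is moved stays moved. The work goes in short steps, Python scripts to look and compute and a tool call to move; the robot and the scene stay as the last step left them, time stands still between calls to the robot, and variables do not carry over. Pictures are saved under pics/ and viewed, and the job is handed in when it is done.

Besides the shell and the picture viewer there is one more tool, called after ">>>" by a JSON object that holds its "op" and its "data". carry_out: Moves the arm, as the interface text tells. Shift numbers are shares of 40 mm and turn numbers shares of 4 degrees, none past 1 either way. Its arguments: {"type":"object","properties":{"rows":{"type":"array"}},"required":["rows"]}

```bash
mkdir -p pics; ls
python3 - <<'E'
from plant import *
import cv2,json
print(state())
for n in ["scene","side","wrist"]:
    print(n,camera_info(n)); cv2.imwrite(f"pics/{n}0.png",grab_frame(n))
print(tip_extent)
E
```

```text
pics
{'time': 0.0, 'joint_pos': array([-1.18998818e-01,  5.33206790e-02,  1.61431695e+00, -1.34866710e-05,
        1.47596811e+00, -1.19017960e-01]), 'joint_vel': array([ 0.00019374, -0.00109288,  0.00084986,  0.0005828 , -0.00012299,
       -0.00166719]), 'joint_efforts': array([ 2.70554956e-04, -3.93670499e+01, -3.70175600e+01, -1.62778279e-04,
        6.93513779e-03, -6.06393527e-06]), 'tool_pos': array([6.24520985e-01, 5.56297118e-05, 3.02671576e-01]), 'tool_rot': array([ 7.07186213e-01, -7.07026633e-01,  7.00041185e-04,  7.14489037e-04]), 'contact_force': array([-0.28507271, -0.13762647,  0.53678463]), 'ft_torque': array([-0.02861358, -0.00302452, -0.04039363]), 'gripper_width': 0.9983754907167056}
scene {'intrinsics': array([[375.12128711,   0.        , 315.77591444],
       [  0.        , 375.12128711, 201.09083869],
       [  0.        ,   0.        ,   1.        ]]), 'xyz': array([1.33380483, 0.36582658, 1.05162104]), 'rotation': array([-0.18245282,  0.4642954 ,  0.80465245, -0.3219863 ])}
side {'intrinsics': array([[509.29521849,   0.        , 315.19351122],
       [  0.        , 509.29521849, 211.82999264],
       [  0.        ,   0.        ,   1.        ]]), 'xyz': array([ 0.23110306, -1.31307444,  0.89859926]), 'rotation': array([-0.46886136,  0.87252884, -0.12456754,  0.05783919])}
wrist {'intrinsics': array([[309.70691629,   0.        , 321.5789764 ],
       [  0.        , 309.70691629, 205.23652947],
       [  0.        ,   0.        ,   1.        ]]), 'tool_from_camera': array([[ 9.99999123e-01, -1.30680616e-03, -2.15094356e-04,
         5.43005373e-06],
       [-1.53347039e-04, -2.75567404e-01,  9.61281739e-01,
        -6.93311181e-02],
       [-1.31548189e-03, -9.61280863e-01, -2.75567363e-01,
         7.09340368e-02],
       [ 0.00000000e+00,  0.00000000e+00,  0.00000000e+00,
         1.00000000e+00]])}
0.0726
```

View pics/scene0.png

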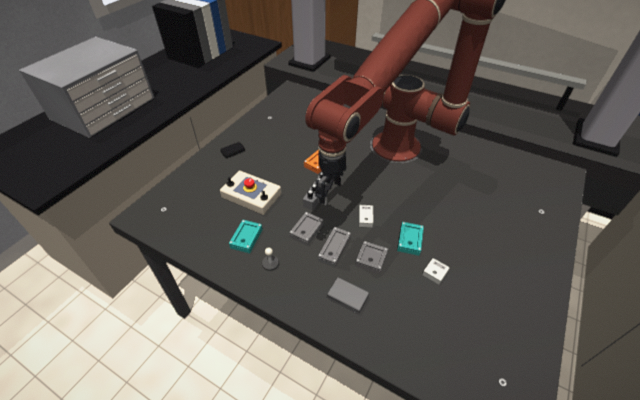

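View pics/side0.png

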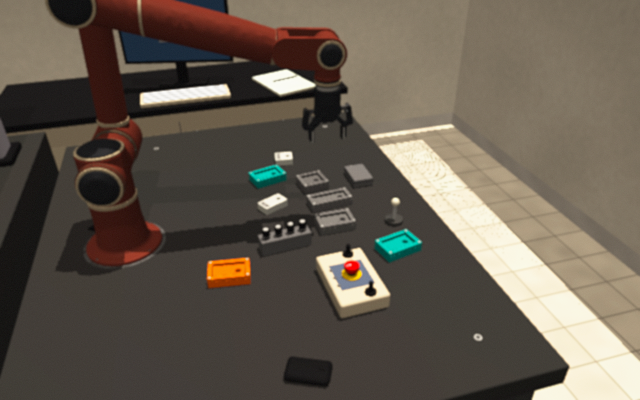

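View pics/wrist0.png

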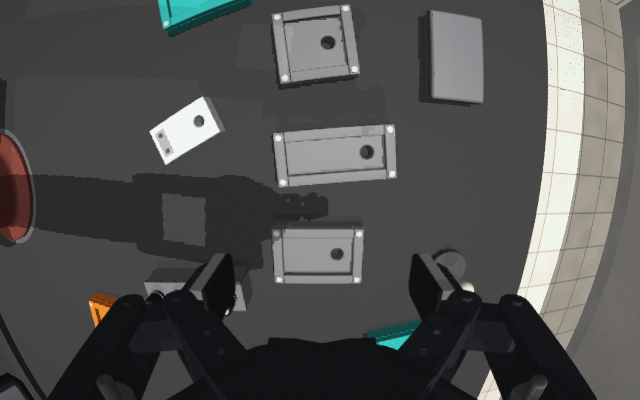

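The scene shows two aluminium blocks at scene (366,215) and (436,270), three grey nests at wrist (315,45), (335,155) and (318,253), the rack beside the medium nest, and the pendant with its red head at scene (250,185). I'll write helpers and measure.

```bash
cat > h.py <<'E'
from plant import *
import numpy as np, cv2
from scipy.spatial.transform import Rotation as R
def rot(q): return R.from_quat([q[1],q[2],q[3],q[0]]).as_matrix()
def cam(name,s=None):
    c=camera_info(name);K=c["intrinsics"]
    if name=="wrist":
        s=s or state(); Rt=rot(s["tool_rot"]);T=c["tool_from_camera"]
        return K,Rt@T[:3,:3],s["tool_pos"]+Rt@T[:3,3]
    return K,rot(c["rotation"]),c["xyz"]
def rays(name,px,C):
    K,Rc,o=C; px=np.atleast_2d(np.asarray(px,float))
    u=(px[:,0]-K[0,2])/K[0,0];v=(px[:,1]-K[1,2])/K[1,1]
    if name=="wrist":
        r=np.hypot(u,v)+1e-12; d=np.c_[np.sin(r)*u/r,np.sin(r)*v/r,np.cos(r)]
    else: d=np.c_[u,v,np.ones_like(u)]
    return d@Rc.T,o
def onplane(name,px,z,C):
    d,o=rays(name,px,C); return o+d*((z-o[2])/d[:,2])[:,None]
def proj(name,P,C):
    K,Rc,o=C; p=(np.atleast_2d(P)-o)@Rc
    if name=="wrist":
        n=np.hypot(p[:,0],p[:,1]);t=np.arctan2(n,p[:,2]);x=p[:,0]/n*t;y=p[:,1]/n*t
    else: x=p[:,0]/p[:,2];y=p[:,1]/p[:,2]
    return np.c_[x*K[0,0]+K[0,2],y*K[1,1]+K[1,2]]
def snap(name,fn):
    s=state();im=grab_frame(name);cv2.imwrite("pics/"+fn+".png",im);return im,cam(name,s)
E
python3 - <<'E'
from h import *
np.set_printoptions(precision=4,suppress=True)
for n in ["scene","side","wrist"]:
    im=cv2.imread(f"pics/{n}0.png");C=cam(n)
    hsv=cv2.cvtColor(im,cv2.COLOR_BGR2HSV)
    m=((hsv[...,2]>190)&(hsv[...,1]<25)).astype('uint8')*255
    for c in cv2.findContours(m,cv2.RETR_EXTERNAL,2)[0]:
        a=cv2.contourArea(c)
        if a<60: continue
        r=cv2.minAreaRect(c)
        P=onplane(n,cv2.boxPoints(r),0.024,C)
        w=(cv2.minAreaRect((P[:,:2]*1000).astype('float32')))
        print(n,a,np.round(r[0]),w)
    m=((hsv[...,2]>120)&(hsv[...,1]>200)&((hsv[...,0]<5)|(hsv[...,0]>175))).astype('uint8')*255
    for c in cv2.findContours(m,cv2.RETR_EXTERNAL,2)[0]:
        if cv2.contourArea(c)<30: continue
        (x,y),_=cv2.minEnclosingCircle(c)
        print(n,"red",cv2.contourArea(c),x,y,onplane(n,[x,y],.069,C))
E
```

```text
scene 74.5 [224. 395.] ((1196.62939453125, 10.393655776977539), (18.762365341186523, 48.89561080932617), 30.065425872802734)
scene 179.5 [279. 393.] ((1122.8480224609375, 128.3133544921875), (28.318208694458008, 73.19522857666016), 30.0654239654541)
scene 302.5 [ 82. 390.] ((1371.3526611328125, -313.20709228515625), (40.57368469238281, 86.90082550048828), 30.06540298461914)
scene 122.5 [113. 388.] ((1326.0323486328125, -247.42626953125), (72.89851379394531, 38.31056213378906), 33.509666442871094)
scene 470.0 [190. 388.] ((1227.9501953125, -76.92893981933594), (80.47942352294922, 62.36068344116211), 86.89517211914062)
scene 966.5 [246. 387.] ((1152.4085693359375, 45.546878814697266), (105.68196105957031, 70.12275695800781), 88.57736206054688)
scene 1045.5 [158. 374.] ((1241.545654296875, -176.2946319580078), (107.49244689941406, 108.72866821289062), 89.71149444580078)
scene 1008.5 [213. 364.] ((1150.01416015625, -66.38298034667969), (110.88594818115234, 72.71530151367188), 89.88125610351562)
scene 107.0 [ 68. 353.] ((1327.5137939453125, -427.3449401855469), (43.106441497802734, 31.658
[... 3486 characters left out ...]
57989501953125), (30.697914123535156, 64.179931640625), 71.80155181884766)
wrist 2529.0 [541. 261.] ((964.5657958984375, -128.79940795898438), (79.10913848876953, 198.82496643066406), 3.125466823577881)
wrist 2537.0 [559. 173.] ((965.1302490234375, 15.643630981445312), (78.3253402709961, 126.17949676513672), 1.3911494016647339)
wrist 2342.0 [184. 130.] ((456.972412109375, 65.33639526367188), (92.56101989746094, 51.16331481933594), 25.562660217285156)
wrist 287.0 [550.  24.] ((936.894287109375, 229.25927734375), (67.19132995605469, 18.351110458374023), 88.69347381591797)
wrist 3808.0 [565.  66.] ((972.4996948242188, 183.12600708007812), (225.8037872314453, 81.3161392211914), 86.6946792602539)
```

Run:
```python
import cv2
im=cv2.imread("pics/wrist0.png");cv2.imwrite("pics/w0a.png",cv2.resize(im[0:300,140:420],None,fx=2.6,fy=2,interpolation=2)[:600,:728])
im=cv2.imread("pics/scene0.png");cv2.imwrite("pics/s0a.png",cv2.resize(im[140:300,210:470],None,fx=3,fy=3,interpolation=2))
```

```text
(no output)
```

View pics/s0a.png

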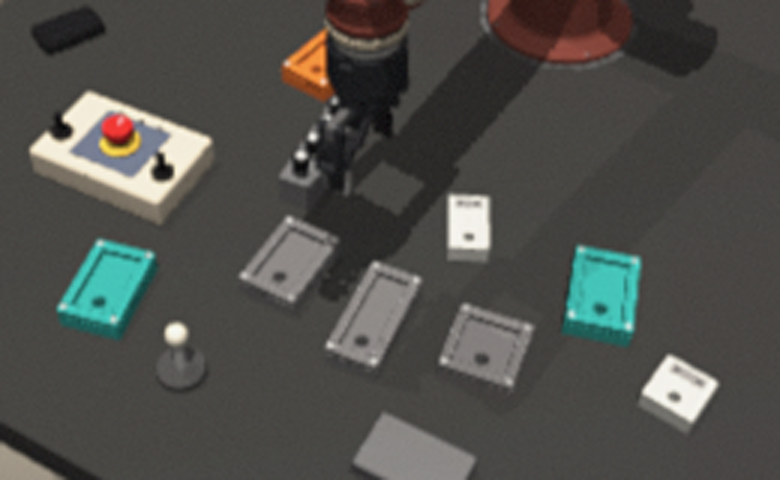

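View pics/w0a.png

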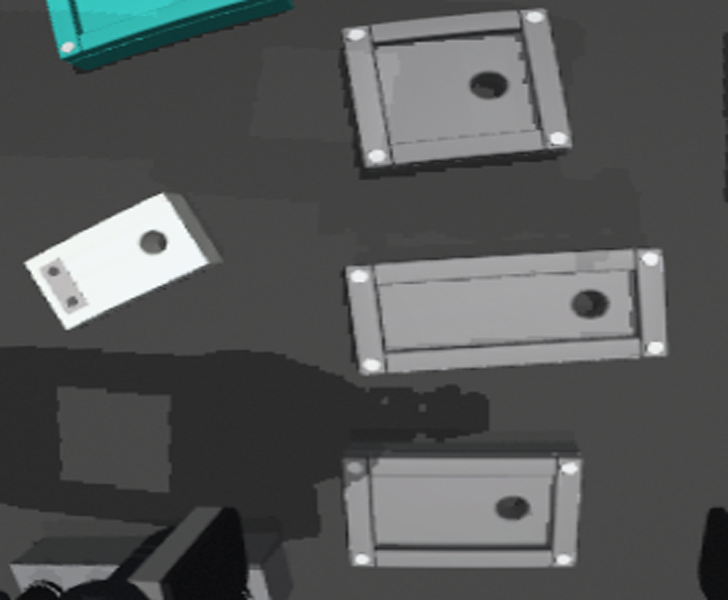

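Run:
```python
from h import *
im=cv2.imread("pics/wrist0.png");C=cam("wrist")
hsv=cv2.cvtColor(im,cv2.COLOR_BGR2HSV)
m=((hsv[...,2]>215)&(hsv[...,1]<40)).astype('uint8')*255
n,l,st,ce=cv2.connectedComponentsWithStats(m)
for i in range(1,n):
    if 8<st[i,4]<60 and 140<ce[i,0]<420: print("screw",ce[i].round(1),st[i,4],(onplane("wrist",ce[i],.03,C)*1000).round(1))
g=(hsv[...,2]<60).astype('uint8')*255
n,l,st,ce=cv2.connectedComponentsWithStats(g)
for i in range(1,n):
    if 60<st[i,4]<300 and 140<ce[i,0]<420 : print("dark",ce[i].round(1),st[i,4],(onplane("wrist",ce[i],.02,C)*1000).round(1),(onplane("wrist",ce[i],.024,C)*1000).round(1))
```

```text
screw [345.1   8. ] 19 [[650.4 199.4  30. ]]
screw [276.8  16.6] 16 [[574.9 189.9  30. ]]
screw [165.3  23.2] 10 [[437.1 200.1  30. ]]
screw [354.1  68.8] 25 [[659.7 127.2  30. ]]
screw [284.6  77.4] 25 [[584.  117.8  30. ]]
screw [389.7 129. ] 25 [[699.9  61.   30. ]]
screw [277.6 137.8] 26 [[575.6  50.5  30. ]]
screw [391.7 173.3] 26 [[704.1  10.7  30. ]]
screw [282.6 182. ] 25 [[5.8e+02 4.0e-01 3.0e+01]]
screw [358.6 233.7] 20 [[668.1 -62.3  30. ]]
screw [278.8 279.4] 16 [[ 569.6 -124.9   30. ]]
screw [356.3 279.5] 14 [[ 668.  -124.9   30. ]]
dark [202.4  13.8] 131 [[482.4 207.4  20. ]] [[484.  205.9  24. ]]
dark [312.4  18. ] 101 [[614.  189.9  20. ]] [[614.1 188.6  24. ]]
dark [328.3  41.1] 96 [[631.9 161.3  20. ]] [[631.8 160.3  24. ]]
dark [273.9 159. ] 83 [[569.3  25.5  20. ]] [[569.9  26.   24. ]]
dark [368.5 151.3] 65 [[678.   34.3  20. ]] [[677.4  34.7  24. ]]
dark [316.2 273.8] 82 [[ 617.1 -121.7   20. ]] [[ 617.2 -119.5   24. ]]
```

Two blocks present: medium (≈86×46 mm at (0.457, 0.065)) and short (≈62×62 mm at (0.56, 0.358)); no long one appears in any view. Grey nests are identified by size; the turquoise (two) and orange ones are look-alikes. Now over to the button.

>>> {"op": "carry_out", "data": {"rows": [[[0, 0, 0, -0.12, -0.8, 0, 85], [0, 0, 0, -0.23, -0.9, 0, 85], [0, 0, 0, -0.23, -0.9, 0, 85], [0, 0, 0, -0.23, -0.9, 0, 85], [0, 0, 0, -0.23, -0.9, 0, 85]]]}}

```text
time: 0.65
tool_pos: [0.5827, -0.1772, 0.3035]
tool_rot: [0.707, -0.707, 0.0, 0.0]
contact_force: [0.8, -0.2, 0.9]
gripper_width: 0.996
```

>>> {"op": "carry_out", "data": {"rows": [[[0, 0, 0, -0.12, -0.9, 0, 85], [0, 0, 0, 0, -0.9, 0, 85], [0, 0, 0, 0, -0.9, 0, 85], [0, 0, 0, 0, -0.8, 0, 85], [0, 0, 0, 0, 0, 0, 85]]]}}

```text
time: 1.15
tool_pos: [0.5778, -0.3194, 0.3031]
tool_rot: [-0.707, 0.707, -0.002, 0.001]
contact_force: [-0.3, 1.3, -0.5]
gripper_width: 1.0
```

```bash
cat > red.py <<'E'
from h import *
import sys
n=sys.argv[1]; z=float(sys.argv[2])
im,C=snap(n,sys.argv[3]);hsv=cv2.cvtColor(im,cv2.COLOR_BGR2HSV)
m=((hsv[...,2]>60)&(hsv[...,1]>170)&((hsv[...,0]<6)|(hsv[...,0]>174))).astype('uint8')*255
for c in cv2.findContours(m,cv2.RETR_EXTERNAL,2)[0]:
    if cv2.contourArea(c)<60: continue
    (x,y),r=cv2.minEnclosingCircle(c)
    P=onplane(n,c[:,0],z,C)[:,:2]
    print(cv2.contourArea(c),x,y,r,onplane(n,[x,y],z,C).round(4), "world circle",cv2.minEnclosingCircle((P*1000).astype('float32')))
print(state()["tool_pos"].round(4))
E
python3 red.py wrist 0.077 w1
```

```text
1010.0 319.4576721191406 238.93417358398438 18.573034286499023 [[ 0.575  -0.3694  0.077 ]] world circle ((575.1128540039062, -369.705322265625), 20.368011474609375)
[ 0.5781 -0.3176  0.3031]
```

View pics/w1.png

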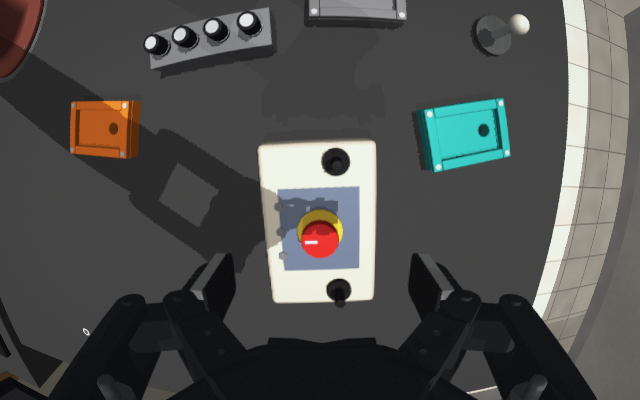

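The red head is at wrist (319,239), world (0.575, -0.370). Next I close the fingers, centre over it and descend.

>>> {"op": "carry_out", "data": {"rows": [[[0, 0, 0, -0.08, -0.7, -0.4, 0], [0, 0, 0, 0, -0.61, -0.6, 0], [0, 0, 0, 0, 0, -0.9, 0], [0, 0, 0, 0, 0, -0.9, 0], [0, 0, 0, 0, 0, -0.6, 0]]]}}

```text
time: 1.7
tool_pos: [0.5745, -0.3663, 0.1643]
tool_rot: [0.708, -0.706, 0.001, 0.001]
contact_force: [0.4, 0.6, -0.3]
gripper_width: 0.141
```

>>> {"op": "carry_out", "data": {"rows": [[[0, 0, 0, 0, 0, 0, 0], [0, 0, 0, 0, 0, -0.1, 0], [0, 0, 0, 0, 0, -0.05, 0]]]}}

```text
time: 2.0
tool_pos: [0.5765, -0.3685, 0.1641]
tool_rot: [-0.706, 0.708, 0.001, 0.001]
contact_force: [1.1, 0.2, 1.3]
gripper_width: 0.003
```

>>> {"op": "carry_out", "data": {"rows": [[[0, 0, 0, 0, 0, -0.15, 0], [0, 0, 0, 0, 0, -0.15, 0], [0, 0, 0, 0, 0, -0.05, 0]]]}}

```text
time: 2.3
tool_pos: [0.5757, -0.3685, 0.1482]
tool_rot: [-0.707, 0.707, 0.0, 0.0]
contact_force: [-0.2, 0.8, 3.3]
gripper_width: -0.005
```

>>> {"op": "carry_out", "data": {"rows": [[[0, 0, 0, 0, 0, -0.05, 0], [0, 0, 0, 0, 0, -0.05, 0]]]}}

```text
time: 2.5
tool_pos: [0.5757, -0.3686, 0.1446]
tool_rot: [-0.707, 0.707, 0.0, 0.0]
contact_force: [-1.1, 1.4, 2.9]
gripper_width: 0.003
```

>>> {"op": "carry_out", "data": {"rows": [[[0, 0, 0, 0, 0, -0.05, 0], [0, 0, 0, 0, 0, -0.04, 0]]]}}

```text
time: 2.7
tool_pos: [0.5758, -0.3686, 0.1415]
tool_rot: [-0.707, 0.707, 0.0, 0.0]
contact_force: [-3.7, 3.4, 11.5]
gripper_width: -0.001
```

>>> {"op": "carry_out", "data": {"rows": [[[0, 0, 0, 0, 0, -0.04, 0], [0, 0, 0, 0, 0, 0, 0]]]}}

```text
time: 2.9
tool_pos: [0.5758, -0.3686, 0.1414]
tool_rot: [-0.707, 0.707, 0.0, 0.0]
contact_force: [-4.4, 4.7, 14.0]
gripper_width: 0.004
```

The button is fully down (14 N at the stop, tip height 0.069). Now I rise and travel to the medium block, turning the jaws across its width.

>>> {"op": "carry_out", "data": {"rows": [[[0, 0, 0, 0, 0, 0.8, 0], [0, 0, 0, 0, 0, 1, 40], [0, 0, 0, 0, 0, 1, 85], [0, 0, -1, -0.25, 0.9, 0.9, 85], [0, 0, -1, -0.25, 0.9, 0, 85]]]}}

```text
time: 3.4
tool_pos: [0.5573, -0.2991, 0.2921]
tool_rot: [-0.703, 0.707, -0.048, 0.054]
contact_force: [1.3, 0.2, 0.8]
gripper_width: 0.673
```

>>> {"op": "carry_out", "data": {"rows": [[[0, 0, -1, -0.25, 0.9, 0, 85], [0, 0, -1, -0.25, 0.9, 0, 85], [0, 0, -1, -0.25, 0.2, 0, 85], [0, 0, -1, -0.1, 0, 0, 85], [0, 0, 0, 0, 0, 0, 85]]]}}

```text
time: 3.9
tool_pos: [0.5211, -0.2172, 0.2846]
tool_rot: [-0.692, 0.692, -0.147, 0.146]
contact_force: [-0.1, 0.2, -0.3]
gripper_width: 0.998
```

```bash
python3 red.py wrist 0.069 w2; cat > dark.py <<'E'
E
```

```text
97.0 412.0 298.0 13.000100135803223 [[ 0.5645 -0.3666  0.069 ]] world circle ((564.541748046875, -367.207275390625), 18.712926864624023)
[ 0.5214 -0.2175  0.2847]
```

View pics/w2.png

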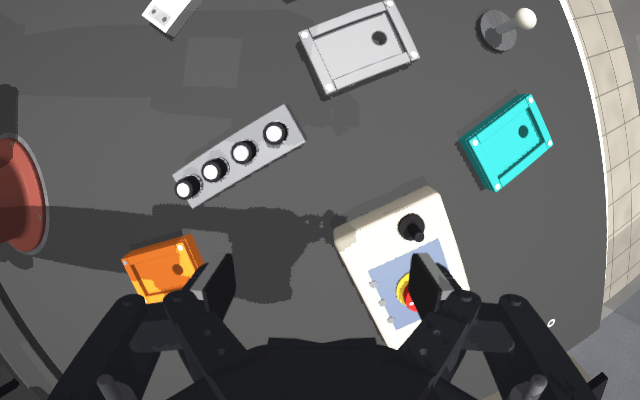

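```bash
cat > blobs.py <<'E'
from h import *
def blobs(im,n,C,lo,hi,amin,amax,z,sat=60,box=None):
    hsv=cv2.cvtColor(im,cv2.COLOR_BGR2HSV)
    m=((hsv[...,2]>=lo)&(hsv[...,2]<=hi)&(hsv[...,1]<sat)).astype('uint8')*255
    k,l,st,ce=cv2.connectedComponentsWithStats(m)
    for i in range(1,k):
        if amin<st[i,4]<amax and (box is None or (box[0]<ce[i,0]<box[2] and box[1]<ce[i,1]<box[3])):
            print(ce[i].round(1),st[i,2:5],(onplane(n,ce[i],z,C)*1000).round(1)[0])
E
python3 - <<'E'
from blobs import *
im=cv2.imread("pics/w2.png");C=cam("wrist")
print("knobs");blobs(im,"wrist",C,225,255,100,700,.074,40,(150,100,320,230))
print("screws");blobs(im,"wrist",C,235,255,8,70,.030,40,(290,0,430,110))
print("hole");blobs(im,"wrist",C,0,75,60,400,.020,255,(290,0,430,110))
E
```

```text
knobs
[273.4 133.2] [ 16  15 178] [ 504.8 -146.3   74. ]
[240.5 152.9] [ 14  15 166] [ 468.9 -149.3   74. ]
[210.  171.6] [ 13  14 148] [ 433.1 -152.    74. ]
[182.6 189.6] [ 12  14 129] [ 397.2 -154.9   74. ]
screws
[389.4   3.1] [ 8  6 32] [668.7 -62.5  30. ]
[304.2  34.6] [ 7  6 35] [570.1 -62.6  30. ]
[413.8  54.1] [ 7  7 38] [ 668.7 -125.1   30. ]
[328.9  87. ] [ 8  8 46] [ 570.2 -125.1   30. ]
hole
[395.2  30.1] [23 41 63] [664.2 -91.8  20. ]
[379.2  37.2] [ 13  12 108] [643.8 -93.6  20. ]
```

The pin knobs are at wrist (183,190), (210,172), (241,153), (273,133), giving 36 mm spacing. The medium nest's centre is (0.6194, -0.0938) with yaw 0. On to the medium block.

>>> {"op": "carry_out", "data": {"rows": [[[0, 0, -1, -0.16, 0.7, 0, 85], [0, 0, -1, -0.16, 0.7, 0, 85], [0, 0, -1, -0.16, 0.7, 0, 85], [0, 0, -1, -0.16, 0.7, 0, 85], [0, 0, -1, -0.16, 0.7, 0, 85]]]}}

```text
time: 4.45
tool_pos: [0.4896, -0.0771, 0.285]
tool_rot: [-0.655, 0.655, -0.266, 0.265]
contact_force: [1.4, 0.4, 0.3]
gripper_width: 0.993
```

>>> {"op": "carry_out", "data": {"rows": [[[0, 0, -1, -0.16, 0.7, 0, 85], [0, 0, -1, -0.16, 0.7, 0, 85], [0, 0, -1, -0.16, 0.7, 0, 85], [0, 0, -1, -0.16, 0.7, 0, 85], [0, 0, -1, -0.16, 0.7, 0, 85]]]}}

```text
time: 4.95
tool_pos: [0.4577, 0.0631, 0.2852]
tool_rot: [-0.599, 0.599, -0.375, 0.375]
contact_force: [0.4, -0.3, 0.5]
gripper_width: 0.993
```

>>> {"op": "carry_out", "data": {"rows": [[[0, 0, 0, 0, 0, -1, 85], [0, 0, 0, 0, 0, -0.5, 85], [0, 0, 0, 0, 0, 0, 85]]]}}

```text
time: 5.25
tool_pos: [0.4559, 0.0624, 0.2214]
tool_rot: [-0.599, 0.601, -0.377, 0.372]
contact_force: [-0.1, 0.1, -0.4]
gripper_width: 1.0
```

```bash
cat > blk.py <<'E'
from h import *
import sys
def block(fn,z=.024,lo=150,box=(0,0,640,400),amin=1500):
    im,C=snap("wrist",fn);s=state();hsv=cv2.cvtColor(im,cv2.COLOR_BGR2HSV)
    m=((hsv[...,2]>lo)&(hsv[...,1]<30)).astype('uint8')*255
    M=np.zeros_like(m);M[box[1]:box[3],box[0]:box[2]]=m[box[1]:box[3],box[0]:box[2]]
    for c in cv2.findContours(M,cv2.RETR_EXTERNAL,cv2.CHAIN_APPROX_NONE)[0]:
        if cv2.contourArea(c)<amin: continue
        P=(onplane("wrist",c[:,0],z,C)[:,:2]*1000).astype('float32')
        print("px",cv2.minAreaRect(c)[0],"mm",cv2.minAreaRect(P))
    print(s["tool_pos"].round(4),"yaw",np.degrees(R.from_matrix(rot(s["tool_rot"])).as_matrix()[:2,0]).round(2), np.degrees(np.arctan2(rot(s["tool_rot"])[1,0],rot(s["tool_rot"])[0,0])).round(2), rot(s["tool_rot"])[:,1].round(4))
    return im,C
if __name__=="__main__":
    block(sys.argv[1],float(sys.argv[2]) if len(sys.argv)>2 else .024,int(sys.argv[3]) if len(sys.argv)>3 else 150)
E
python3 blk.py w3
```

```text
px (628.2000122070312, 251.6000213623047) mm ((578.7149047851562, -405.47015380859375), (136.1973419189453, 214.98789978027344), 1.8365287780761719)
px (323.5, 192.0) mm ((458.744384765625, 63.98744201660156), (85.35105895996094, 49.459312438964844), 25.446470260620117)
px (534.7571411132812, 123.34030151367188) mm ((620.9852905273438, -97.31022644042969), (75.30170440673828, 111.72469329833984), 89.91511535644531)
px (442.7523498535156, 45.57466125488281) mm ((637.590087890625, 28.968368530273438), (128.65443420410156, 62.83688735961914), 4.8074564933776855)
px (298.0, 22.0) mm ((597.517578125, 156.69044494628906), (45.55817413330078, 85.2438735961914), 7.475602626800537)
[0.4571 0.0622 0.2237] yaw [ 25.15 -51.48] -63.96 [-3.9e-03  1.0e-04 -1.0e+00]
```

View pics/w3.png

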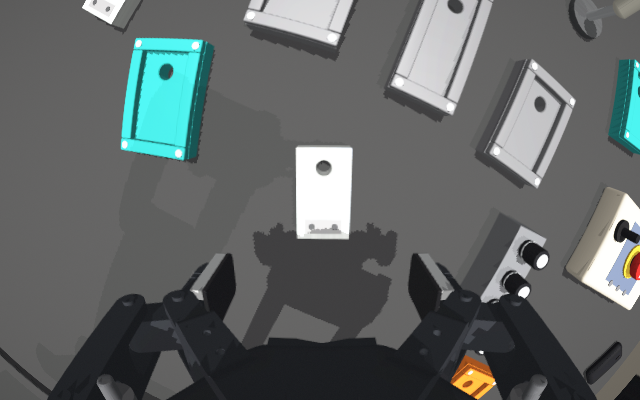

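Medium block at wrist (324,192), centre (0.4587, 0.0640), yaw 25.4°, hole end ahead. Descending.

>>> {"op": "carry_out", "data": {"rows": [[[0, 0, -0.14, 0.04, 0.04, -0.8, 75], [0, 0, 0, 0, 0, -0.9, 70], [0, 0, 0, 0, 0, -0.9, 70], [0, 0, 0, 0, 0, -0.7, 70], [0, 0, 0, 0, 0, 0, 70]]]}}

```text
time: 5.8
tool_pos: [0.4577, 0.0636, 0.0909]
tool_rot: [-0.597, 0.599, -0.38, 0.376]
contact_force: [-1.1, -0.2, -0.1]
gripper_width: 0.821
```

```bash
python3 blk.py w4
```

```text
px (324.0, 252.0) mm ((459.6430969238281, 64.60330963134766), (87.64524841308594, 48.6355094909668), 25.409814834594727)
px (615.4107055664062, 135.60675048828125) mm ((622.8193969726562, -101.30615234375), (77.31100463867188, 113.72232055664062), 89.63836669921875)
px (501.49993896484375, 59.99999237060547) mm ((608.56396484375, 25.219253540039062), (68.4825668334961, 64.1175765991211), 4.847847938537598)
[0.4593 0.0636 0.0932] yaw [ 24.6  -51.75] -64.58 [-2.2e-03  1.0e-04 -1.0e+00]
```

View pics/w4.png

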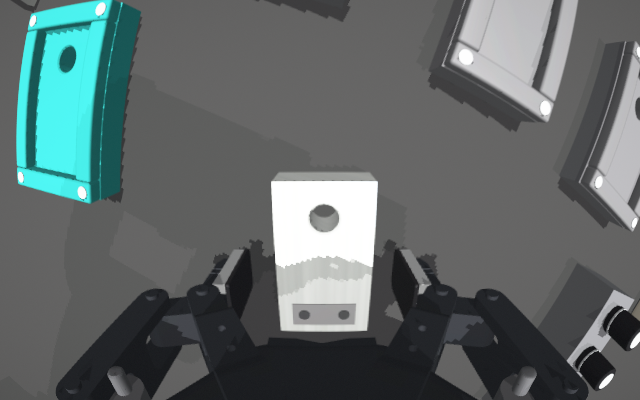

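>>> {"op": "carry_out", "data": {"rows": [[[0, 0, 0, 0, 0.01, -0.25, 70], [0, 0, 0, 0, 0, 0, 40], [0, 0, 0, 0, 0, 0, 40], [0, 0, 0, 0, 0, 0, 40], [0, 0, 0, 0, 0, 0, 40]]]}}

```text
time: 6.35
tool_pos: [0.4607, 0.0642, 0.0852]
tool_rot: [0.598, -0.597, 0.377, -0.379]
contact_force: [-1.0, -0.7, 6.1]
gripper_width: 0.542
```

>>> {"op": "carry_out", "data": {"rows": [[[0, 0, 0, 0, 0, 0, 30], [0, 0, 0, 0, 0, 0, 30]]]}}

```text
time: 6.55
tool_pos: [0.4607, 0.0642, 0.0852]
tool_rot: [0.598, -0.597, 0.377, -0.379]
contact_force: [0.1, -0.0, 5.0]
gripper_width: 0.537
```

>>> {"op": "carry_out", "data": {"rows": [[[0, 0, 0, 0, 0, 0.2, 30], [0, 0, 0, 0, 0, 0.6, 30], [0, 0, 0, 0, 0, 0.8, 30], [0, 0, 0, 0, 0, 0.7, 30], [0, 0, 0, 0, 0, 0.2, 30]]]}}

```text
time: 7.05
tool_pos: [0.4607, 0.0644, 0.1868]
tool_rot: [0.599, -0.597, 0.376, -0.379]
contact_force: [0.8, 0.1, -2.5]
gripper_width: 0.538
```

```bash
python3 blk.py w5 .11
```

```text
px (321.5, 261.5) mm ((453.1068420410156, 61.685028076171875), (97.05039978027344, 54.33929443359375), 25.338764190673828)
px (552.8245239257812, 130.34629821777344) mm ((584.7220458984375, -26.265514373779297), (47.43080520629883, 70.50773620605469), 89.82000732421875)
px (440.7367858886719, 54.98670959472656) mm ((589.8529052734375, 53.05584716796875), (70.45144653320312, 39.60197067260742), 4.812221527099609)
px (288.9112854003906, 8.851383209228516) mm ((567.9423217773438, 133.8568572998047), (24.738239288330078, 53.70082473754883), 7.322654724121094)
[0.4606 0.0644 0.1864] yaw [ 24.62 -51.74] -64.55 [ 0.0052 -0.     -1.    ]
```

View pics/w5.png

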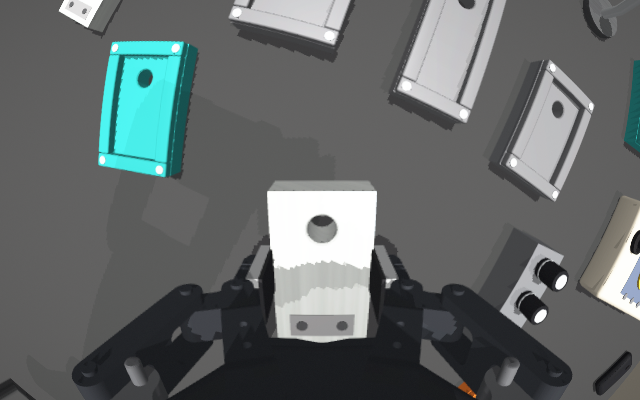

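```bash
cat > held.py <<'E'
from h import *
import sys
def held(fn,zt,lo=150,amin=4000):
    s=state(); 
    im=grab_frame("wrist");cv2.imwrite("pics/"+fn+".png",im)
    C=cam("wrist",s)
    hsv=cv2.cvtColor(im,cv2.COLOR_BGR2HSV)
    m=((hsv[...,2]>lo)&(hsv[...,1]<30)).astype('uint8')*255
    for c in cv2.findContours(m,cv2.RETR_EXTERNAL,cv2.CHAIN_APPROX_NONE)[0]:
        if cv2.contourArea(c)<amin or not(250<cv2.minAreaRect(c)[0][0]<400): continue
        P=(onplane("wrist",c[:,0],zt,C)[:,:2]*1000).astype('float32'); print("rect",cv2.minAreaRect(P))
    # hole: darker blob in the upper part
    g=cv2.cvtColor(im,cv2.COLOR_BGR2GRAY)
    h=((g<190)&(g>20)).astype('uint8')*255
    h[:190]=0;h[265:]=0;h[:,:285]=0;h[:,360:]=0
    k,l,st,ce=cv2.connectedComponentsWithStats(h)
    for i in range(1,k):
        if 200<st[i,4]<2000: print("hole",ce[i].round(1),st[i],(onplane("wrist",ce[i],zt,C)*1000).round(1))
    Rt=rot(s["tool_rot"]);print("tool",(s["tool_pos"]*1000).round(1),"yaw",np.degrees(np.arctan2(Rt[1,0],Rt[0,0])).round(2),Rt[:,1].round(4))
if __name__=="__main__": held(sys.argv[1],float(sys.argv[2]))
E
python3 held.py w5b .1252
```

```text
rect ((460.4420166015625, 65.25602722167969), (86.79209899902344, 48.58009338378906), 25.34336280822754)
hole [321.5 228.3] [307 215  31  28 687] [[480.4  74.8 125.2]]
tool [460.6  64.4 186.4] yaw -64.55 [ 0.0052 -0.     -1.    ]
```

>>> {"op": "carry_out", "data": {"rows": [[[0, 0, -0.91, 0.3, -0.3, 0, 30], [0, 0, -0.91, 0.6, -0.6, 0, 30], [0, 0, -0.91, 0.7, -0.7, 0, 30], [0, 0, -0.91, 0.7, -0.7, 0, 30], [0, 0, -0.91, 0.7, -0.7, 0, 30]]]}}

```text
time: 7.65
tool_pos: [0.5788, -0.0565, 0.1802]
tool_rot: [-0.529, 0.531, -0.47, 0.467]
contact_force: [0.0, 0.9, -1.7]
gripper_width: 0.539
```

>>> {"op": "carry_out", "data": {"rows": [[[0, 0, -0.9, 0.6, -0.6, -0.3, 30], [0, 0, -0.9, 0.4, -0.37, -0.7, 30], [0, 0, 0, 0, 0, -0.2, 30], [0, 0, 0, 0, 0, 0, 30], [0, 0, 0, 0, 0, 0, 30]]]}}

```text
time: 8.15
tool_pos: [0.6182, -0.0937, 0.1341]
tool_rot: [-0.5, 0.501, -0.501, 0.499]
contact_force: [-0.6, -0.5, -2.1]
gripper_width: 0.534
```

```bash
python3 held.py w6 .078
```

```text
rect ((623.5179443359375, -94.1261978149414), (90.058349609375, 50.07309341430664), 0.06925976276397705)
hole [321.4 228.7] [306 214  32  30 748] [[641.6 -92.4  78. ]]
hole [340.3 259.1] [309 252  51  13 461] [[ 627.  -100.9   78. ]]
tool [618.2 -93.7 134.1] yaw -89.91 [-0.0026  0.001  -1.    ]
```

View pics/w6.png

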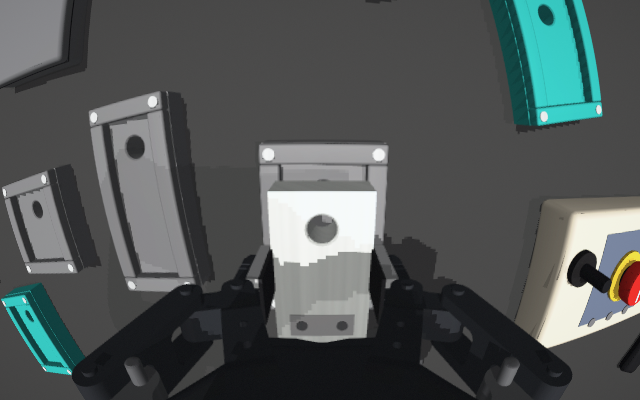

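Run:
```python
from h import *
C=cam("wrist");s=state();print(s["tool_pos"],s["contact_force"])
print(onplane("wrist",[[268,155],[379,154]],.03,C)*1000)
print(onplane("wrist",[[268,191.5],[376,191.5],[321.4,228.7]],.0729,C)*1000)
```

```text
[ 0.61885144 -0.09379607  0.1353433 ] [ 0.22971536  0.98962236 -1.00798245]
[[ 668.49572849  -62.04355927   30.        ]
 [ 669.14228925 -125.43398745   30.        ]]
[[ 657.28130013  -68.97598778   72.9       ]
 [ 657.30315977 -116.67880864   72.9       ]
 [ 639.91650435  -92.56379142   72.9       ]]
```

>>> {"op": "carry_out", "data": {"rows": [[[0, 0, 0, 0.09, -0.02, -0.15, 30], [0, 0, 0, 0, 0, -0.15, 30], [0, 0, 0, 0, 0, 0, 30], [0, 0, 0, 0, 0, 0, 30], [0, 0, 0, 0, 0, 0, 30]]]}}

```text
time: 8.7
tool_pos: [0.623, -0.0953, 0.1236]
tool_rot: [0.5, -0.5, 0.5, -0.5]
contact_force: [0.0, -0.4, -2.9]
gripper_width: 0.536
```

Run:
```python
from h import *
s=state();im,C=snap("wrist","w7");print(s["tool_pos"],s["contact_force"])
cv2.imwrite("pics/w7c.png",cv2.resize(im[130:350,220:420],None,fx=3.5,fy=2.7,interpolation=2))
```

```text
[ 0.62299622 -0.09526164  0.12361773] [ 0.02464667 -0.44286468 -2.9427884 ]
```

View pics/w7c.png

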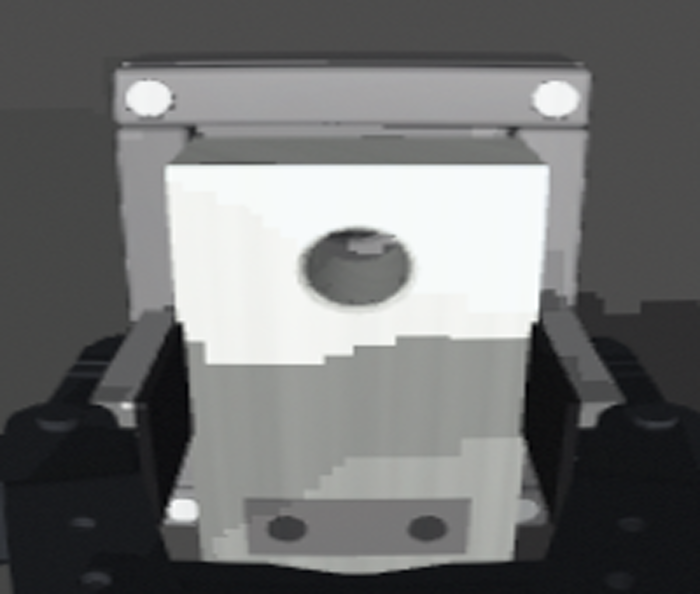

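Run:
```python
from h import *
C=cam("wrist");s=state();z=s["tool_pos"][2]
print((onplane("wrist",[[262.6,166.3],[378.9,166.3]],.03,C)*1000).round(1))
print((onplane("wrist",[[267.4,191.1],[376.9,190.4],[321.9,228.7]],z-.0612,C)*1000).round(1))
print((onplane("wrist",[[275.1,179.3],[365.7,178.5]],z-.0852,C)*1000).round(1))
```

```text
[[ 668.1  -62.5   30. ]
 [ 668.  -125.    30. ]]
[[ 662.   -70.5   62.5]
 [ 662.3 -118.4   62.5]
 [ 644.6  -94.4   62.5]]
[[ 662.5  -70.4   38.5]
 [ 662.9 -116.8   38.5]]
```

>>> {"op": "carry_out", "data": {"rows": [[[0, 0, 0, -0.04, 0.015, 0, 30], [0, 0, 0, 0, 0, -0.1, 30], [0, 0, 0, 0, 0, -0.1, 30], [0, 0, 0, 0, 0, -0.05, 30], [0, 0, 0, 0, 0, 0, 30]]]}}

```text
time: 9.25
tool_pos: [0.6211, -0.0946, 0.1127]
tool_rot: [-0.5, 0.5, -0.5, 0.5]
contact_force: [0.1, 0.6, -2.6]
gripper_width: 0.541
```

>>> {"op": "carry_out", "data": {"rows": [[[0, 0, 0, 0, 0, -0.08, 30], [0, 0, 0, 0, 0, -0.05, 30], [0, 0, 0, 0, 0, 0, 30]]]}}

```text
time: 9.55
tool_pos: [0.6211, -0.0946, 0.1076]
tool_rot: [-0.5, 0.5, -0.5, 0.5]
contact_force: [0.4, 0.4, -2.5]
gripper_width: 0.54
```

>>> {"op": "carry_out", "data": {"rows": [[[0, 0, 0, 0, 0, -0.05, 30], [0, 0, 0, 0, 0, 0, 30]]]}}

```text
time: 9.75
tool_pos: [0.6212, -0.0947, 0.1059]
tool_rot: [-0.5, 0.5, -0.5, 0.5]
contact_force: [-0.2, 0.2, -2.4]
gripper_width: 0.535
```

>>> {"op": "carry_out", "data": {"rows": [[[0, 0, 0, 0, 0, -0.04, 30], [0, 0, 0, 0, 0, 0, 30]]]}}

```text
time: 9.95
tool_pos: [0.6215, -0.0947, 0.1052]
tool_rot: [0.5, -0.5, 0.5, -0.5]
contact_force: [-1.9, -0.4, 2.5]
gripper_width: 0.541
```

Force flips at exactly the expected height, so it's seated. Release and look.

>>> {"op": "carry_out", "data": {"rows": [[[0, 0, 0, 0, 0, 0, 56], [0, 0, 0, 0, 0, 0, 62], [0, 0, 0, 0, 0, 0.4, 65], [0, 0, 0, 0, 0, 0.8, 70], [0, 0, 0, 0, 0, 0.8, 70]]]}}

```text
time: 10.45
tool_pos: [0.6212, -0.0947, 0.1861]
tool_rot: [-0.5, 0.5, -0.5, 0.5]
contact_force: [0.4, -0.1, -0.2]
gripper_width: 0.819
```

>>> {"op": "carry_out", "data": {"rows": [[[0, 0, 0, -0.5, 0, 0.5, 70], [0, 0, 0, -0.5, 0, 0, 70], [0, 0, 0, 0, 0, 0, 70]]]}}

```text
time: 10.75
tool_pos: [0.5807, -0.0948, 0.2069]
tool_rot: [-0.501, 0.5, -0.499, 0.501]
contact_force: [-0.1, 0.6, -1.2]
gripper_width: 0.82
```

Run:
```python
from h import *
s=state();im,C=snap("wrist","w8");print(s["tool_pos"],s["contact_force"])
cv2.imwrite("pics/w8c.png",cv2.resize(im[100:300,220:420],None,fx=3,fy=3,interpolation=2))
```

```text
[ 0.58073156 -0.09478556  0.20686852] [-0.13445577  0.64882838 -1.23536819]
```

View pics/w8c.png

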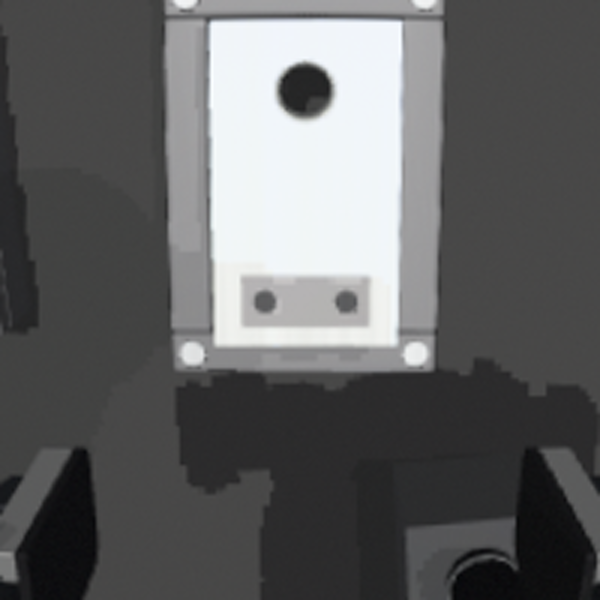

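Block sits flat inside the pocket; its hole shows dark right through at wrist (322,130). Now pin A.

>>> {"op": "carry_out", "data": {"rows": [[[0, 0, 0.58, -0.6, -0.4, 0, 60], [0, 0, 0.58, -0.6, -0.4, 0, 55], [0, 0, 0, -0.6, -0.4, 0, 55], [0, 0, 0, -0.1, -0.09, -0.5, 55], [0, 0, 0, 0, 0, 0, 55]]]}}

```text
time: 11.3
tool_pos: [0.5039, -0.1464, 0.1821]
tool_rot: [-0.519, 0.52, -0.481, 0.478]
contact_force: [-0.2, 0.0, -0.2]
gripper_width: 0.646
```

>>> {"op": "carry_out", "data": {"rows": [[[0, 0, 0, 0, 0, 0, 55], [0, 0, 0, 0, 0, 0, 55]]]}}

```text
time: 11.5
tool_pos: [0.5063, -0.1462, 0.1854]
tool_rot: [0.52, -0.52, 0.479, -0.479]
contact_force: [0.6, -0.9, 0.8]
gripper_width: 0.648
```

Run:
```python
from blobs import *
C8=None
s=state();im,C=snap("wrist","w9");print(s["tool_pos"],s["contact_force"])
print("knobs");blobs(im,"wrist",C,200,255,100,3000,.074,40)
print("dark");blobs(im,"wrist",C,0,75,60,900,.044,255,(280,0,640,200))
```

```text
[ 0.50634306 -0.1462055   0.18537729] [ 0.56695928 -0.94838612  0.78378437]
knobs
[322.2 235.5] [ 20  19 298] [ 504.9 -145.7   74. ]
dark
```

View pics/w9.png

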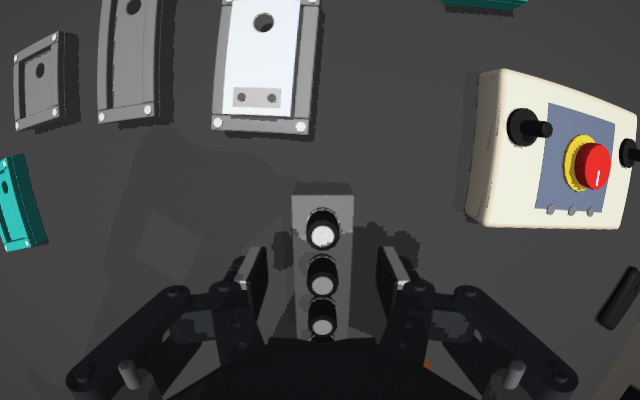

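>>> {"op": "carry_out", "data": {"rows": [[[0, 0, 0, -0.02, 0.01, -0.6, 50], [0, 0, 0, 0, 0, -0.6, 45], [0, 0, 0, 0, 0, -0.37, 45], [0, 0, 0, 0, 0, 0, 45], [0, 0, 0, 0, 0, 0, 10]]]}}

```text
time: 12.05
tool_pos: [0.5051, -0.1459, 0.1223]
tool_rot: [0.52, -0.52, 0.479, -0.479]
contact_force: [-0.1, 0.3, 0.2]
gripper_width: 0.371
```

>>> {"op": "carry_out", "data": {"rows": [[[0, 0, 0, 0, 0, 0, 10], [0, 0, 0, 0, 0, 0, 10], [0, 0, 0, 0, 0, 0, 10], [0, 0, 0, 0, 0, 0, 10]]]}}

```text
time: 12.45
tool_pos: [0.5055, -0.1463, 0.1233]
tool_rot: [0.52, -0.52, 0.478, -0.48]
contact_force: [0.5, 0.4, 5.3]
gripper_width: 0.231
```

>>> {"op": "carry_out", "data": {"rows": [[[0, 0, 0, 0, 0, 0.3, 10], [0, 0, 0, 0, 0, 0.7, 10], [0, 0, 0, 0, 0, 0.8, 10], [0, 0, 0, 0, 0, 0.2, 10], [0, 0, 0, 0, 0, 0, 10]]]}}

```text
time: 12.95
tool_pos: [0.5052, -0.1462, 0.2035]
tool_rot: [0.52, -0.52, 0.478, -0.48]
contact_force: [-0.3, -0.2, -0.7]
gripper_width: 0.233
```

Run:
```python
from h import *
s=dict(tool_pos=np.array([.58073,-.09479,.20687]),tool_rot=np.array([-0.5005,0.5,-0.4995,0.5]))
C=cam("wrist",s);print(onplane("wrist",[321.7,130],.044,C)*1000)
print(onplane("wrist",[[283.7,217.7],[358.3,217.7]],.03,C)*1000)
s=state();im,C=snap("wrist","w10");print(s["tool_pos"],s["contact_force"])
```

```text
[[642.50225874 -93.79363674  44.        ]]
[[ 569.48028975  -61.81909685   30.        ]
 [ 569.4606014  -124.56438382   30.        ]]
[ 0.50515296 -0.14620154  0.20348317] [-0.26374708 -0.2343257  -0.73597479]
```

View pics/w10.png

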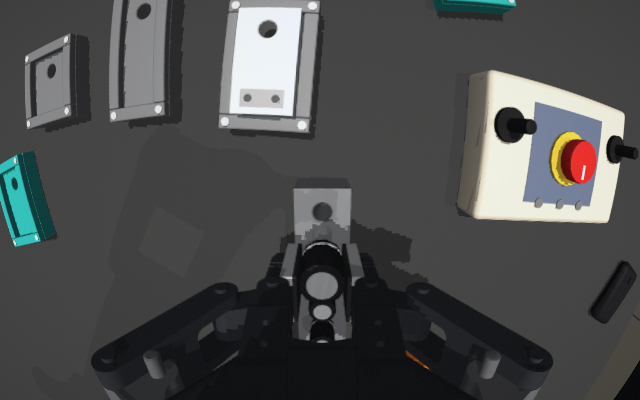

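Run:
```python
from h import *
im=cv2.imread("pics/w10.png");C=cam("wrist");s=state()
g=cv2.cvtColor(im,cv2.COLOR_BGR2GRAY);m=((g>110)).astype('uint8')*255;m[:262]=0;m[305:]=0;m[:,:300]=0;m[:,345:]=0
k,l,st,ce=cv2.connectedComponentsWithStats(m)
for i in range(1,k):
    if st[i,4]>100: print(ce[i],st[i],onplane("wrist",ce[i],.1542,C)*1000)
print(onplane("wrist",[322.5,211],.044,C)*1000,(s["tool_pos"]*1000).round(1))
```

```text
[321.48309179 285.31723027] [307 273  30  26 621] [[ 504.61259326 -144.60220843  154.2       ]]
[[ 504.63301927 -145.36319555   44.        ]] [ 504.3 -145.8  201.5]
```

>>> {"op": "carry_out", "data": {"rows": [[[0, 0, 0, 0.6, 0.25, 0, 10], [0, 0, 0, 0.9, 0.35, 0, 10], [0, 0, 0, 0.9, 0.35, 0, 10], [0, 0, 0, 0.8, 0.25, 0, 10], [0, 0, 0, 0.25, 0.08, -0.4, 10]]]}}

```text
time: 13.5
tool_pos: [0.6451, -0.0936, 0.1854]
tool_rot: [0.521, -0.52, 0.478, -0.479]
contact_force: [-0.3, 0.4, 0.4]
gripper_width: 0.234
```

>>> {"op": "carry_out", "data": {"rows": [[[0, 0, 0, 0, 0, -0.3, 10], [0, 0, 0, 0, 0, 0, 10], [0, 0, 0, 0, 0, 0, 10], [0, 0, 0, 0, 0, 0, 10]]]}}

```text
time: 13.9
tool_pos: [0.6419, -0.0951, 0.174]
tool_rot: [-0.52, 0.52, -0.479, 0.479]
contact_force: [0.6, -0.5, -0.3]
gripper_width: 0.231
```

Run:
```python
from h import *
s=state();im,C=snap("wrist","w11");print((s["tool_pos"]*1000).round(1),s["contact_force"])
cv2.imwrite("pics/w11c.png",cv2.resize(im[150:350,220:420],None,fx=3,fy=3,interpolation=2))
```

```text
[641.9 -95.1 174. ] [ 0.60058332 -0.53074189 -0.34179813]
```

View pics/w11c.png

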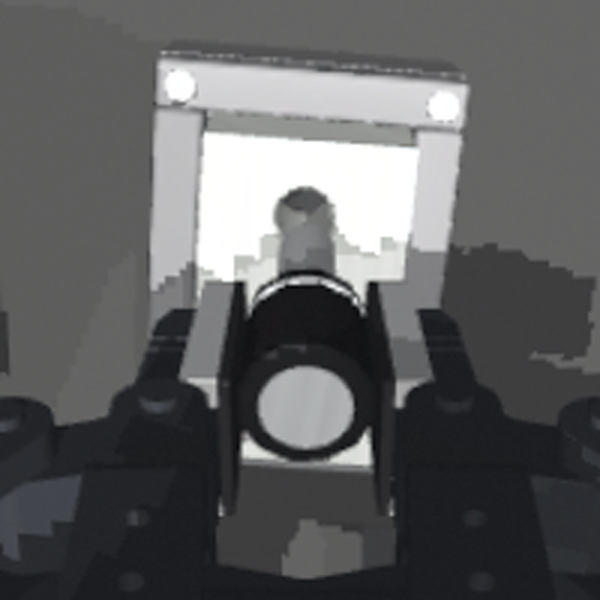

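>>> {"op": "carry_out", "data": {"rows": [[[0, 0, 0, 0.02, 0.01, -0.15, 10], [0, 0, 0, 0, 0, -0.15, 10], [0, 0, 0, 0, 0, -0.1, 10], [0, 0, 0, 0, 0, 0, 10]]]}}

```text
time: 14.35
tool_pos: [0.6428, -0.0942, 0.1566]
tool_rot: [-0.52, 0.52, -0.48, 0.479]
contact_force: [-0.0, -0.8, -1.0]
gripper_width: 0.233
```

>>> {"op": "carry_out", "data": {"rows": [[[0, 0, 0, 0, 0, -0.15, 10], [0, 0, 0, 0, 0, -0.15, 10], [0, 0, 0, 0, 0, -0.15, 10], [0, 0, 0, 0, 0, 0, 10]]]}}

```text
time: 14.75
tool_pos: [0.6428, -0.0942, 0.1383]
tool_rot: [-0.52, 0.52, -0.48, 0.479]
contact_force: [-0.4, -0.2, -0.9]
gripper_width: 0.238
```

>>> {"op": "carry_out", "data": {"rows": [[[0, 0, 0, 0, 0, -0.15, 10], [0, 0, 0, 0, 0, -0.12, 10], [0, 0, 0, 0, 0, -0.05, 10], [0, 0, 0, 0, 0, 0, 10]]]}}

```text
time: 15.15
tool_pos: [0.643, -0.0942, 0.1263]
tool_rot: [-0.52, 0.52, -0.48, 0.479]
contact_force: [-0.1, -0.6, -0.1]
gripper_width: 0.233
```

>>> {"op": "carry_out", "data": {"rows": [[[0, 0, 0, 0, 0, -0.07, 10], [0, 0, 0, 0, 0, 0, 10]]]}}

```text
time: 15.35
tool_pos: [0.6432, -0.0943, 0.124]
tool_rot: [-0.52, 0.52, -0.479, 0.479]
contact_force: [0.2, 0.1, 0.1]
gripper_width: 0.23
```

>>> {"op": "carry_out", "data": {"rows": [[[0, 0, 0, 0, 0, -0.03, 10], [0, 0, 0, 0, 0, 0, 10]]]}}

```text
time: 15.55
tool_pos: [0.6436, -0.0943, 0.1234]
tool_rot: [0.52, -0.52, 0.479, -0.479]
contact_force: [-1.3, 0.8, 1.2]
gripper_width: 0.232
```

>>> {"op": "carry_out", "data": {"rows": [[[0, 0, 0, 0, 0, -0.04, 10], [0, 0, 0, 0, 0, 0, 10]]]}}

```text
time: 15.75
tool_pos: [0.6437, -0.0944, 0.1233]
tool_rot: [-0.52, 0.52, -0.479, 0.479]
contact_force: [-4.7, 0.8, 8.6]
gripper_width: 0.233
```

Pin home (8.6 N at height 0.1233, equal to the grasp height). Release, rise, and go look for the short block.

>>> {"op": "carry_out", "data": {"rows": [[[0, 0, 0, 0, 0, 0.02, 40], [0, 0, 0, 0, 0, 0, 50], [0, 0, 0, 0, 0, 0, 50], [0, 0, 0, 0, 0, 0.6, 50], [0, 0, 0, 0, 0, 1, 60]]]}}

```text
time: 16.25
tool_pos: [0.641, -0.0937, 0.1823]
tool_rot: [-0.519, 0.521, -0.482, 0.477]
contact_force: [-0.0, -0.7, -0.0]
gripper_width: 0.701
```

>>> {"op": "carry_out", "data": {"rows": [[[0, 0, 0, 0, 0, 1, 80], [0, 0, 0, 0, 0.4, 0.8, 85], [0, 0, 0, -0.3, 0.9, 0.5, 85], [0, 0, 0, -0.3, 0.9, 0, 85], [0, 0, 0, -0.3, 0.9, 0, 85]]]}}

```text
time: 16.75
tool_pos: [0.6073, 0.0307, 0.2794]
tool_rot: [0.52, -0.519, 0.479, -0.48]
contact_force: [0.6, 1.0, -0.2]
gripper_width: 0.996
```

>>> {"op": "carry_out", "data": {"rows": [[[0, 0, 0, -0.3, 1, 0, 85], [0, 0, 0, -0.3, 1, 0, 85], [0, 0, 0, -0.3, 1, 0, 85], [0, 0, 0, -0.3, 1, 0, 85], [0, 0, 0, -0.2, 1, 0, 85]]]}}

```text
time: 17.25
tool_pos: [0.5504, 0.2312, 0.2779]
tool_rot: [-0.52, 0.52, -0.479, 0.479]
contact_force: [-0.2, -0.1, 0.4]
gripper_width: 0.997
```

>>> {"op": "carry_out", "data": {"rows": [[[0, 0, 0, 0, 1, 0, 85], [0, 0, 0, 0, 1, 0, 85], [0, 0, 0, 0, 0, 0, 85], [0, 0, 0, 0, 0, 0, 85]]]}}

```text
time: 17.65
tool_pos: [0.551, 0.3103, 0.2776]
tool_rot: [-0.52, 0.521, -0.479, 0.479]
contact_force: [0.0, -0.3, -0.2]
gripper_width: 0.996
```

```bash
python3 blk.py w12
```

```text
px (242.89596557617188, 165.93057250976562) mm ((564.8734741210938, 397.6175842285156), (59.851558685302734, 65.07623291015625), 81.73705291748047)
px (603.7063598632812, 167.33053588867188) mm ((618.2177124023438, -104.53197479248047), (84.7952651977539, 111.53138732910156), 89.76228332519531)
px (463.6013488769531, 139.79737854003906) mm ((616.646240234375, 155.63626098632812), (90.24161529541016, 84.95734405517578), 7.061386585235596)
px (549.539794921875, 137.5973358154297) mm ((639.6231079101562, 26.113487243652344), (137.82437133789062, 63.27499008178711), 4.793400764465332)
px (474.5, 19.0) mm ((777.5047607421875, 151.5089111328125), (53.40084457397461, 109.0550537109375), 0.7082459926605225)
[0.5512 0.3095 0.2777] yaw [  4.69 -57.1 ] -85.3 [-6.e-04 -8.e-04 -1.e+00]
```

View pics/w12.png

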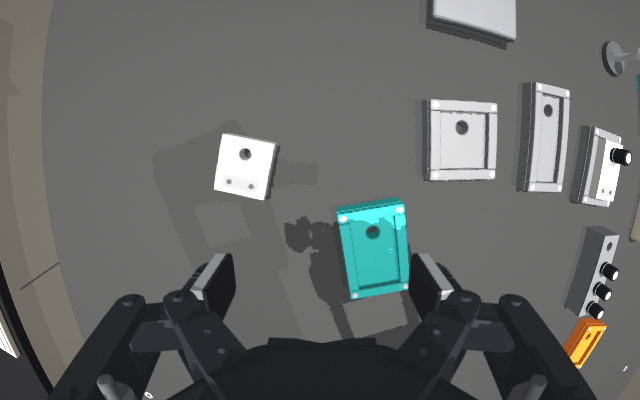

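The short block has been knocked: now at wrist (243,166), world (0.565, 0.398), about 4 cm from where it was. Hole towards +x, yaw about -8.3°. Moving over it.

>>> {"op": "carry_out", "data": {"rows": [[[0, 0, -0.65, 0.07, 0.5, -0.2, 85], [0, 0, -0.65, 0.07, 0.6, -0.3, 85], [0, 0, -0.65, 0.07, 0.6, -0.4, 85], [0, 0, -0.65, 0.07, 0.4, -0.4, 85], [0, 0, -0.65, 0.07, 0.1, -0.1, 85]]]}}

```text
time: 18.2
tool_pos: [0.5648, 0.3971, 0.2193]
tool_rot: [0.46, -0.463, 0.536, -0.535]
contact_force: [-0.6, -0.7, -0.4]
gripper_width: 0.992
```

>>> {"op": "carry_out", "data": {"rows": [[[0, 0, 0, 0, 0, 0, 85], [0, 0, 0, 0, 0, 0, 85], [0, 0, 0, 0, 0, 0, 85]]]}}

```text
time: 18.5
tool_pos: [0.5659, 0.3968, 0.2231]
tool_rot: [-0.463, 0.462, -0.535, 0.535]
contact_force: [-0.9, -0.1, 0.5]
gripper_width: 0.998
```

```bash
python3 blk.py w13
```

```text
px (322.0, 197.5) mm ((565.4141845703125, 398.03790283203125), (59.00856018066406, 64.33893585205078), 81.57207489013672)
px (544.4423828125, 121.02132415771484) mm ((616.3999633789062, 154.21755981445312), (89.6832504272461, 85.79547882080078), 7.442081928253174)
px (612.6293334960938, 99.04707336425781) mm ((639.5016479492188, 24.220272064208984), (138.3837432861328, 63.410316467285156), 4.822854518890381)
[0.5658 0.397  0.2233] yaw [ -8.33 -56.69] -98.36 [ 1.3e-03  6.0e-04 -1.0e+00]
```

View pics/w13.png

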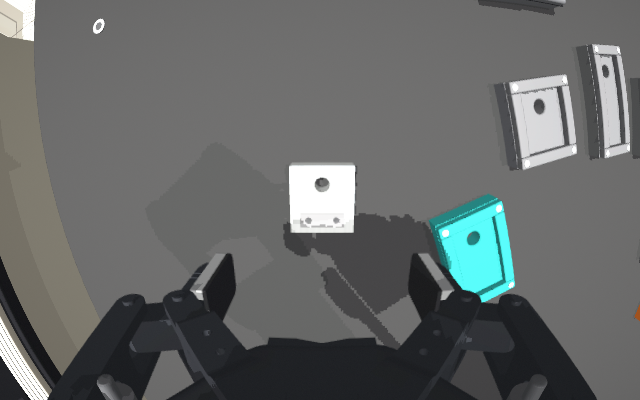

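>>> {"op": "carry_out", "data": {"rows": [[[0, 0, -0.02, 0, 0.015, -0.8, 85], [0, 0, 0, 0, 0, -0.9, 80], [0, 0, 0, 0, 0, -0.9, 80], [0, 0, 0, 0, 0, -0.7, 80], [0, 0, 0, 0, 0, -0.2, 80]]]}}

```text
time: 19.05
tool_pos: [0.5634, 0.3967, 0.0783]
tool_rot: [0.46, -0.464, 0.536, -0.535]
contact_force: [-0.0, -0.6, -0.5]
gripper_width: 0.934
```

>>> {"op": "carry_out", "data": {"rows": [[[0, 0, 0, 0, 0, 0, 80], [0, 0, 0, 0, 0, 0, 80]]]}}

```text
time: 19.25
tool_pos: [0.5665, 0.3988, 0.0844]
tool_rot: [-0.463, 0.461, -0.535, 0.536]
contact_force: [0.2, 0.6, 0.2]
gripper_width: 0.937
```

>>> {"op": "carry_out", "data": {"rows": [[[0, 0, 0, 0, 0, -0.02, 60], [0, 0, 0, 0, 0, 0, 45], [0, 0, 0, 0, 0, 0, 40], [0, 0, 0, 0, 0, 0, 40], [0, 0, 0, 0, 0, 0, 40]]]}}

```text
time: 19.75
tool_pos: [0.5669, 0.3991, 0.0844]
tool_rot: [-0.464, 0.461, -0.535, 0.536]
contact_force: [-0.3, -0.5, 7.0]
gripper_width: 0.657
```

>>> {"op": "carry_out", "data": {"rows": [[[0, 0, 0, 0, 0, 0, 40], [0, 0, 0, 0, 0, 0, 40], [0, 0, 0, 0, 0, 0, 40]]]}}

```text
time: 20.05
tool_pos: [0.5668, 0.3991, 0.0844]
tool_rot: [-0.464, 0.461, -0.535, 0.536]
contact_force: [-0.6, -0.5, 5.9]
gripper_width: 0.656
```

>>> {"op": "carry_out", "data": {"rows": [[[0, 0, 0, 0, 0, 0.2, 40], [0, 0, 0, 0, 0, 0.6, 40], [0, 0, 0, 0, 0, 0.8, 40], [0, 0, 0, 0, 0, 0.6, 40], [0, 0, 0, 0, 0, 0.1, 40]]]}}

```text
time: 20.55
tool_pos: [0.5668, 0.3992, 0.1778]
tool_rot: [-0.464, 0.46, -0.535, 0.536]
contact_force: [1.0, 0.3, -1.8]
gripper_width: 0.659
```

>>> {"op": "carry_out", "data": {"rows": [[[0, 0, 0, 0, 0, 0, 40], [0, 0, 0, 0, 0, 0, 40]]]}}

```text
time: 20.75
tool_pos: [0.5643, 0.3977, 0.1711]
tool_rot: [0.461, -0.463, 0.536, -0.535]
contact_force: [-1.0, -1.0, -2.4]
gripper_width: 0.652
```

```bash
python3 held.py w14 .12;  python3 - <<'E'
from blobs import *
im=cv2.imread("pics/w14.png");C=cam("wrist")
blobs(im,"wrist",C,215,255,8,70,.030,40,(380,0,640,300))
E
```

```text
rect ((569.658935546875, 397.96728515625), (54.13813018798828, 63.390174865722656), 81.43414306640625)
hole [322.  201.5] [ 285  190   75   24 1800] [[600.7 393.2 120. ]]
hole [321.8 249.5] [307 235  31  30 716] [[579.8 396.4 120. ]]
tool [564.3 397.7 171.1] yaw -98.4 [-0.0031 -0.0017 -1.    ]
[628.4  41.8] [ 4  7 19] [698.8  61.4  30. ]
[598.7  74.3] [ 5  8 29] [659.1 127.8  30. ]
[548.7  81. ] [ 7  9 47] [649.8 199.5  30. ]
[607.4 154.4] [ 4  8 27] [582.9 117.7  30. ]
[638.6 158. ] [ 2  7 12] [575.1  52.3  30. ]
[559.9 169.9] [ 6  9 39] [574.2 189.9  30. ]
[528.4 222.3] [ 6  8 37] [532.2 225.1  30. ]
[468.  252.4] [ 7  8 47] [516.4 285.7  30. ]
```

View pics/w14.png

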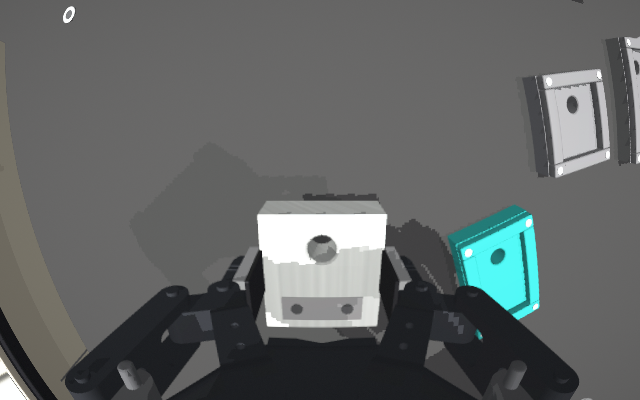

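>>> {"op": "carry_out", "data": {"rows": [[[0, 0, 0.5, 0.15, -0.5, 0, 40], [0, 0, 0.5, 0.2, -0.9, 0, 40], [0, 0, 0.5, 0.2, -0.9, 0, 40], [0, 0, 0.5, 0.2, -0.9, 0, 40], [0, 0, 0.5, 0.2, -0.9, 0, 40]]]}}

```text
time: 21.3
tool_pos: [0.6025, 0.2327, 0.171]
tool_rot: [-0.506, 0.508, -0.493, 0.492]
contact_force: [0.5, -0.5, -2.6]
gripper_width: 0.656
```

>>> {"op": "carry_out", "data": {"rows": [[[0, 0, 0.5, 0.2, -0.9, 0, 40], [0, 0, 0.5, 0.15, -0.7, 0, 40], [0, 0, 0.4, 0.03, -0.3, -0.4, 40], [0, 0, 0, 0, 0, -0.5, 40], [0, 0, 0, 0, 0, -0.1, 40]]]}}

```text
time: 21.8
tool_pos: [0.6159, 0.1573, 0.1285]
tool_rot: [-0.528, 0.532, -0.47, 0.466]
contact_force: [0.1, 0.0, -2.6]
gripper_width: 0.657
```

>>> {"op": "carry_out", "data": {"rows": [[[0, 0, 0, 0, 0, 0, 40], [0, 0, 0, 0, 0, 0, 40], [0, 0, 0, 0, 0, 0, 40]]]}}

```text
time: 22.1
tool_pos: [0.6191, 0.1588, 0.1345]
tool_rot: [0.531, -0.53, 0.467, -0.468]
contact_force: [0.3, 1.3, -2.4]
gripper_width: 0.662
```

Run:
```python
from h import *
s=state();im,C=snap("wrist","w15");Rt=rot(s["tool_rot"]);print((s["tool_pos"]*1000).round(1),s["contact_force"],np.degrees(np.arctan2(Rt[1,0],Rt[0,0])))
cv2.imwrite("pics/w15c.png",cv2.resize(im[100:350,220:420],None,fx=3,fy=2.4,interpolation=2))
```

```text
[619.1 158.8 134.5] [ 0.31889042  1.29406473 -2.36338948] -82.76055969538362
```

View pics/w15c.png

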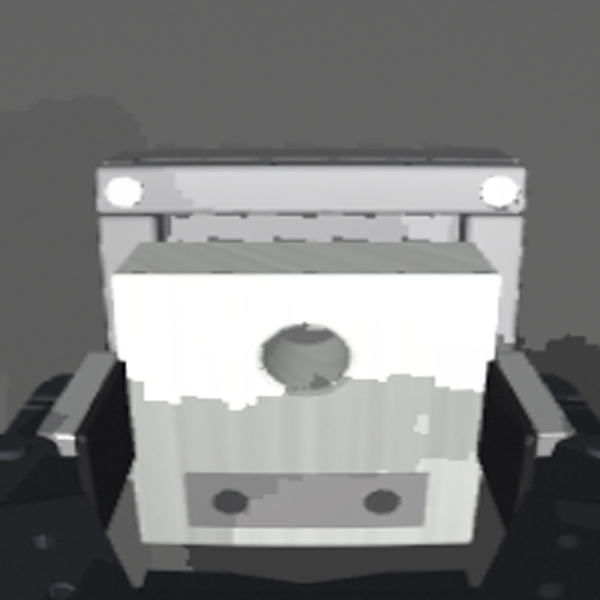

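```bash
cat > rel.py <<'E'
from h import *
def rel(scr,top,bot,hole,hz,yaw,half_sx,half_bx,hx,s=None):
    s=s or state();C=cam("wrist",s);z=s["tool_pos"][2];a=np.radians(yaw);B=np.array([[np.cos(a),np.sin(a)],[-np.sin(a),np.cos(a)]])
    S=onplane("wrist",scr,.03,C)[:,:2]*1000; c=S.mean(0)-B[0]*half_sx
    print("nest c",c, "yaw",np.degrees(np.arctan2(*(S[0]-S[1])[::-1]))-90,"d",np.linalg.norm(S[0]-S[1]))
    for P,zz in((top,z-hz+.024),(bot,z-hz)):
        T=onplane("wrist",P,zz,C)[:,:2]*1000; b=T.mean(0)-B[0]*half_bx
        print("block-nest in nest frame",B@(b-c),"yaw",np.degrees(np.arctan2(*(T[0]-T[1])[::-1]))-90,"w",np.linalg.norm(T[0]-T[1]))
    h=onplane("wrist",hole,z-hz+.024,C)[0,:2]*1000; print("by hole",B@(h-c)-[hx,0])
E
python3 - <<'E'
from rel import *
rel([[261.7,179.6],[386.7,179.2]],[[257.7,214.2],[386,213.3]],[[265.7,201.25],[377.3,200.8]],[321.8,248.8],.0844,7.25,38.25,31,14)
E
```

```text
nest c [616.92816867 158.01526521] yaw 7.374497561665393 d 72.48950142998923
block-nest in nest frame [0.29784657 1.46148024] yaw 7.5789355404597245 w 57.21474637799121
block-nest in nest frame [-0.29892879  1.61849915] yaw 7.398033983351411 w 58.05091315245131
by hole [0.53686728 1.4988695 ]
```

>>> {"op": "carry_out", "data": {"rows": [[[0, 0, 0, 0, -0.028, -0.15, 40], [0, 0, 0, 0, 0, -0.12, 40], [0, 0, 0, 0, 0, 0, 40], [0, 0, 0, 0, 0, 0, 40], [0, 0, 0, 0, 0, 0, 40]]]}}

```text
time: 22.65
tool_pos: [0.6186, 0.1572, 0.1226]
tool_rot: [0.53, -0.53, 0.468, -0.468]
contact_force: [-0.2, -0.1, -2.6]
gripper_width: 0.653
```

Run:
```python
from h import *
s=state();im,C=snap("wrist","w16");Rt=rot(s["tool_rot"]);print((s["tool_pos"]*1000).round(1),s["contact_force"],np.degrees(np.arctan2(Rt[1,0],Rt[0,0])))
cv2.imwrite("pics/w16c.png",cv2.resize(im[100:350,220:420],None,fx=3,fy=2.4,interpolation=2))
```

```text
[618.6 157.2 122.6] [-0.17578625 -0.13757947 -2.58878236] -82.79927246028464
```

View pics/w16c.png

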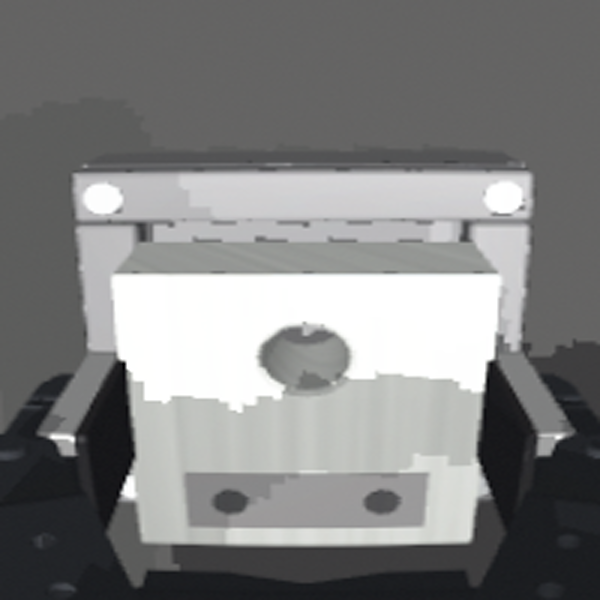

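Run:
```python
from rel import *
f=lambda L:[[220+x/3,100+y/2.4] for x,y in L]
rel(f([(103,198),(504,196.5)]),f([(113,274),(498,272)]),f([(137,243),(472,242)]),f([(305,358)])[0],.0844,7.25,38.25,31,14)
```

```text
nest c [616.88903901 158.22804627] yaw 7.390448666860266 d 72.49658471354991
block-nest in nest frame [-0.4413223 -0.3214902] yaw 7.509000396937537 w 57.20819587542966
block-nest in nest frame [-1.09026426 -0.17149593] yaw 7.341429435543304 w 58.06901060383646
by hole [-0.39269541 -0.21814803]
```

>>> {"op": "carry_out", "data": {"rows": [[[0, 0, 0, 0.013, 0.006, 0, 40], [0, 0, 0, 0, 0, -0.1, 40], [0, 0, 0, 0, 0, -0.1, 40], [0, 0, 0, 0, 0, -0.05, 40], [0, 0, 0, 0, 0, 0, 40]]]}}

```text
time: 23.2
tool_pos: [0.6186, 0.1574, 0.1117]
tool_rot: [-0.53, 0.531, -0.468, 0.467]
contact_force: [0.6, -0.3, -2.8]
gripper_width: 0.655
```

>>> {"op": "carry_out", "data": {"rows": [[[0, 0, 0, 0, 0, -0.08, 40], [0, 0, 0, 0, 0, -0.05, 40], [0, 0, 0, 0, 0, 0, 40]]]}}

```text
time: 23.5
tool_pos: [0.6188, 0.1574, 0.1069]
tool_rot: [-0.53, 0.531, -0.468, 0.467]
contact_force: [-0.6, 0.8, -1.7]
gripper_width: 0.655
```

>>> {"op": "carry_out", "data": {"rows": [[[0, 0, 0, 0, 0, -0.05, 40], [0, 0, 0, 0, 0, -0.03, 40], [0, 0, 0, 0, 0, 0, 40]]]}}

```text
time: 23.8
tool_pos: [0.6192, 0.1574, 0.1044]
tool_rot: [0.53, -0.53, 0.468, -0.468]
contact_force: [-0.7, 0.8, -0.9]
gripper_width: 0.656
```

>>> {"op": "carry_out", "data": {"rows": [[[0, 0, 0, 0, 0, -0.04, 40], [0, 0, 0, 0, 0, 0, 40]]]}}

```text
time: 24.0
tool_pos: [0.6194, 0.1575, 0.1044]
tool_rot: [-0.53, 0.53, -0.468, 0.468]
contact_force: [-5.2, -2.2, 6.5]
gripper_width: 0.654
```

Seated at the expected height (0.1044 = 0.0844 + 0.020). Release and check.

>>> {"op": "carry_out", "data": {"rows": [[[0, 0, 0, 0, 0, 0.02, 66], [0, 0, 0, 0, 0, 0, 72], [0, 0, 0, 0, 0, 0.4, 75], [0, 0, 0, 0, 0, 0.8, 80], [0, 0, 0, 0, 0, 0.8, 80]]]}}

```text
time: 24.5
tool_pos: [0.6188, 0.1574, 0.1846]
tool_rot: [-0.53, 0.531, -0.468, 0.467]
contact_force: [-0.1, 0.5, 0.3]
gripper_width: 0.938
```

>>> {"op": "carry_out", "data": {"rows": [[[0, 0, 0, -0.5, -0.05, 0.5, 80], [0, 0, 0, -0.5, -0.05, 0, 80], [0, 0, 0, 0, 0, 0, 80], [0, 0, 0, 0, 0, 0, 80]]]}}

```text
time: 24.9
tool_pos: [0.5793, 0.1534, 0.204]
tool_rot: [0.531, -0.53, 0.467, -0.468]
contact_force: [-0.3, 0.1, 0.1]
gripper_width: 0.936
```

Run:
```python
from blobs import *
s=state();im,C=snap("wrist","w17");print(s["tool_pos"],s["contact_force"])
blobs(im,"wrist",C,0,80,150,900,.044,255,(280,90,400,200))
blobs(im,"wrist",C,215,255,8,120,.030,40,(250,50,400,250))
cv2.imwrite("pics/w17c.png",cv2.resize(im[70:270,220:420],None,fx=3,fy=3,interpolation=2))
```

```text
[0.57925417 0.15344004 0.20404457] [-0.25257365  0.06819491  0.12820676]
[322.4 140.8] [ 16  14 154] [632.7 160.7  44. ]
[278.7 206.1] [10  9 70] [574.5 189.5  30. ]
```

View pics/w17c.png

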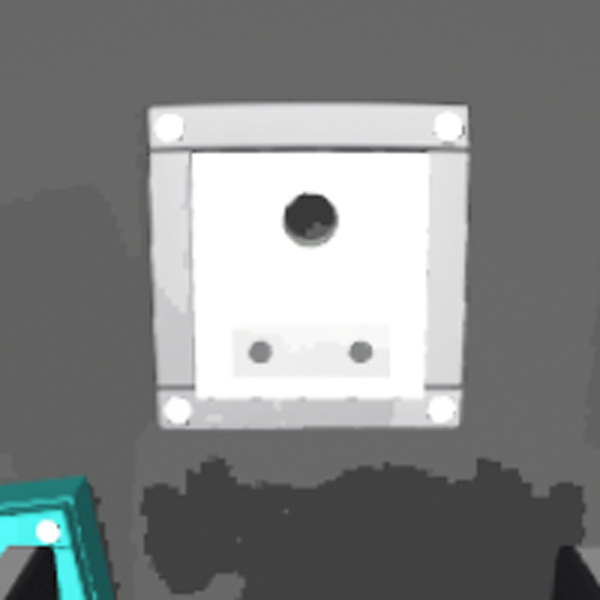

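Short block seated flat, hole at wrist (323,143) dark through. Now the second pin.

>>> {"op": "carry_out", "data": {"rows": [[[0, 0, -0.33, -0.2, -0.5, 0, 80], [0, 0, -0.33, -0.3, -0.9, 0, 70], [0, 0, 0, -0.3, -0.9, 0, 60], [0, 0, 0, -0.3, -0.9, 0, 55], [0, 0, 0, -0.3, -0.9, 0, 55]]]}}

```text
time: 25.45
tool_pos: [0.523, -0.012, 0.203]
tool_rot: [-0.519, 0.52, -0.48, 0.48]
contact_force: [0.9, -0.3, 0.3]
gripper_width: 0.649
```

>>> {"op": "carry_out", "data": {"rows": [[[0, 0, 0, -0.35, -0.9, 0, 55], [0, 0, 0, -0.35, -0.9, 0, 55], [0, 0, 0, -0.35, -0.9, 0, 55], [0, 0, 0, -0.25, -0.6, -0.3, 50], [0, 0, 0, -0.05, -0.16, -0.2, 50]]]}}

```text
time: 25.95
tool_pos: [0.4686, -0.1513, 0.1828]
tool_rot: [-0.518, 0.519, -0.481, 0.481]
contact_force: [-0.4, 0.7, -0.5]
gripper_width: 0.582
```

>>> {"op": "carry_out", "data": {"rows": [[[0, 0, 0, 0, 0, 0, 50], [0, 0, 0, 0, 0, 0, 50], [0, 0, 0, 0, 0, 0, 50]]]}}

```text
time: 26.25
tool_pos: [0.4698, -0.1482, 0.1837]
tool_rot: [0.52, -0.52, 0.479, -0.479]
contact_force: [0.3, 1.1, 0.7]
gripper_width: 0.585
```

Run:
```python
from blobs import *
s=dict(tool_pos=np.array([.57925,.15344,.20404]),tool_rot=np.array([.5305,-.5305,.4675,-.4675]))
C=cam("wrist",s);print(onplane("wrist",[323.5,143],.044,C)*1000)
s=state();im,C=snap("wrist","w18");print(s["tool_pos"],s["tool_rot"])
blobs(im,"wrist",C,200,255,100,3000,.074,40,(290,190,360,400))
```

```text
[[630.93867122 159.60868352  44.        ]]
[ 0.46978988 -0.14817772  0.1837232 ] [ 0.52000167 -0.51970894  0.47922176 -0.47942401]
[323.8 235.5] [ 21  19 307] [ 469.  -148.5   74. ]
```

View pics/w18.png

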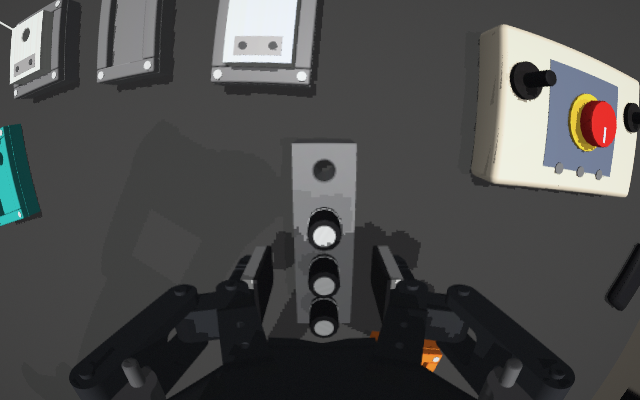

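>>> {"op": "carry_out", "data": {"rows": [[[0, 0, 0, -0.01, -0.01, -0.6, 50], [0, 0, 0, 0, 0, -0.6, 45], [0, 0, 0, 0, 0, -0.33, 45], [0, 0, 0, 0, 0, 0, 45], [0, 0, 0, 0, 0, 0, 10]]]}}

```text
time: 26.8
tool_pos: [0.4691, -0.1493, 0.1228]
tool_rot: [0.52, -0.52, 0.479, -0.48]
contact_force: [1.1, -0.4, -0.1]
gripper_width: 0.366
```

>>> {"op": "carry_out", "data": {"rows": [[[0, 0, 0, 0, 0, 0, 10], [0, 0, 0, 0, 0, 0, 10], [0, 0, 0, 0, 0, 0, 10], [0, 0, 0, 0, 0, 0, 10]]]}}

```text
time: 27.2
tool_pos: [0.4696, -0.1498, 0.1237]
tool_rot: [0.52, -0.519, 0.479, -0.481]
contact_force: [0.1, 1.0, 6.2]
gripper_width: 0.234
```

>>> {"op": "carry_out", "data": {"rows": [[[0, 0, 0, 0, 0, 0.3, 10], [0, 0, 0, 0, 0, 0.7, 10], [0, 0, 0, 0, 0, 0.8, 10], [0, 0, 0, 0.05, 0.1, 0.2, 10], [0, 0, 0, 0.25, 0.5, 0, 10]]]}}

```text
time: 27.7
tool_pos: [0.4813, -0.1264, 0.2043]
tool_rot: [0.519, -0.519, 0.479, -0.482]
contact_force: [0.1, 0.4, -0.9]
gripper_width: 0.234
```

>>> {"op": "carry_out", "data": {"rows": [[[0, 0, 0, 0.5, 0.9, 0, 10], [0, 0, 0, 0.5, 0.95, 0, 10], [0, 0, 0, 0.5, 0.95, 0, 10], [0, 0, 0, 0.5, 0.95, 0, 10], [0, 0, 0, 0.5, 0.95, 0, 10]]]}}

```text
time: 28.2
tool_pos: [0.5806, 0.0646, 0.2011]
tool_rot: [-0.519, 0.52, -0.48, 0.479]
contact_force: [0.5, -1.3, -0.2]
gripper_width: 0.231
```

>>> {"op": "carry_out", "data": {"rows": [[[0, 0, 0, 0.5, 0.95, 0, 10], [0, 0, 0, 0.5, 0.95, 0, 10], [0, 0, 0, 0.24, 0.47, -0.3, 10], [0, 0, 0, 0, 0, -0.4, 10], [0, 0, 0, 0, 0, 0, 10]]]}}

```text
time: 28.7
tool_pos: [0.6278, 0.1573, 0.1695]
tool_rot: [-0.517, 0.522, -0.481, 0.478]
contact_force: [-0.5, -0.5, -1.5]
gripper_width: 0.231
```

>>> {"op": "carry_out", "data": {"rows": [[[0, 0, 0, 0, 0, 0, 10], [0, 0, 0, 0, 0, 0, 10], [0, 0, 0, 0, 0, 0, 10]]]}}

```text
time: 29.0
tool_pos: [0.6305, 0.1566, 0.1751]
tool_rot: [0.52, -0.519, 0.48, -0.48]
contact_force: [-0.0, -0.3, 0.0]
gripper_width: 0.231
```

Run:
```python
from h import *
s=state();im,C=snap("wrist","w19");print((s["tool_pos"]*1000).round(1),s["contact_force"])
cv2.imwrite("pics/w19c.png",cv2.resize(im[150:350,220:420],None,fx=3,fy=3,interpolation=2))
```

```text
[630.5 156.6 175.1] [-0.00971971 -0.25586314  0.04677845]
```

View pics/w19c.png

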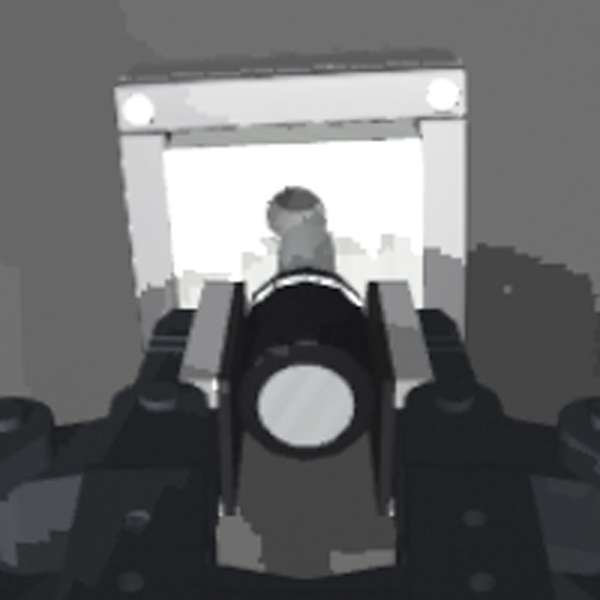

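>>> {"op": "carry_out", "data": {"rows": [[[0, 0, 0, 0.015, 0.06, -0.05, 10], [0, 0, 0, 0, 0, 0, 10], [0, 0, 0, 0, 0, 0, 10], [0, 0, 0, 0, 0, 0, 10], [0, 0, 0, 0, 0, 0, 10]]]}}

```text
time: 29.55
tool_pos: [0.6308, 0.1599, 0.1722]
tool_rot: [-0.52, 0.52, -0.48, 0.48]
contact_force: [-0.2, -0.0, -1.2]
gripper_width: 0.234
```

Run:
```python
from h import *
s=state();im,C=snap("wrist","w20");print((s["tool_pos"]*1000).round(1),s["contact_force"])
cv2.imwrite("pics/w20c.png",cv2.resize(im[150:350,220:420],None,fx=3,fy=3,interpolation=2))
```

```text
[630.8 159.9 172.2] [-0.1688415 -0.0388706 -1.1836298]
```

View pics/w20c.png

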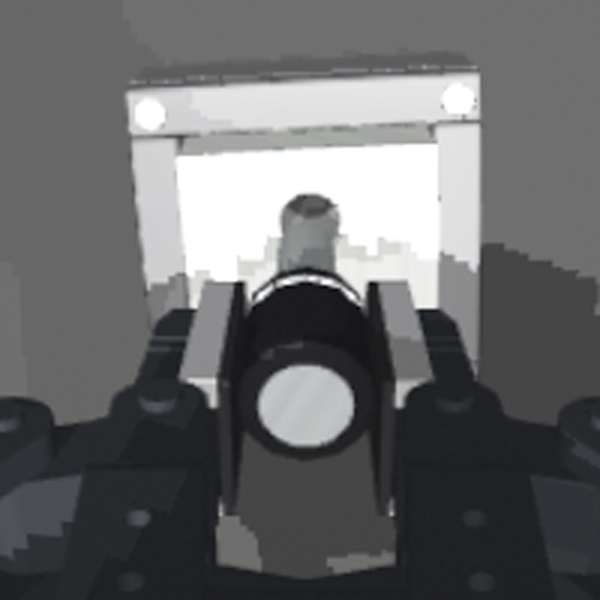

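>>> {"op": "carry_out", "data": {"rows": [[[0, 0, 0, 0.005, -0.01, -0.15, 10], [0, 0, 0, 0, 0, -0.1, 10], [0, 0, 0, 0, 0, -0.08, 10], [0, 0, 0, 0, 0, 0, 10]]]}}

```text
time: 30.0
tool_pos: [0.6308, 0.1593, 0.158]
tool_rot: [-0.519, 0.52, -0.48, 0.48]
contact_force: [0.4, -0.4, -1.2]
gripper_width: 0.234
```

>>> {"op": "carry_out", "data": {"rows": [[[0, 0, 0, 0, 0, -0.15, 10], [0, 0, 0, 0, 0, -0.15, 10], [0, 0, 0, 0, 0, -0.15, 10], [0, 0, 0, 0, 0, 0, 10]]]}}

```text
time: 30.4
tool_pos: [0.6306, 0.1593, 0.1396]
tool_rot: [-0.519, 0.52, -0.48, 0.479]
contact_force: [0.2, -0.5, -0.8]
gripper_width: 0.232
```

>>> {"op": "carry_out", "data": {"rows": [[[0, 0, 0, 0, 0, -0.15, 10], [0, 0, 0, 0, 0, -0.13, 10], [0, 0, 0, 0, 0, -0.05, 10], [0, 0, 0, 0, 0, 0, 10]]]}}

```text
time: 30.8
tool_pos: [0.6308, 0.1593, 0.1272]
tool_rot: [-0.519, 0.52, -0.48, 0.48]
contact_force: [0.8, 0.1, -0.5]
gripper_width: 0.231
```

>>> {"op": "carry_out", "data": {"rows": [[[0, 0, 0, 0, 0, -0.08, 10], [0, 0, 0, 0, 0, 0, 10]]]}}

```text
time: 31.0
tool_pos: [0.6308, 0.1594, 0.1242]
tool_rot: [-0.519, 0.52, -0.48, 0.48]
contact_force: [-0.2, 0.7, 0.1]
gripper_width: 0.237
```

>>> {"op": "carry_out", "data": {"rows": [[[0, 0, 0, 0, 0, -0.05, 10], [0, 0, 0, 0, 0, 0, 10]]]}}

```text
time: 31.2
tool_pos: [0.6313, 0.1595, 0.1238]
tool_rot: [0.52, -0.52, 0.48, -0.48]
contact_force: [-2.1, -0.4, 4.6]
gripper_width: 0.238
```

>>> {"op": "carry_out", "data": {"rows": [[[0, 0, 0, 0, 0, -0.04, 10], [0, 0, 0, 0, 0, 0, 10]]]}}

```text
time: 31.4
tool_pos: [0.6315, 0.1595, 0.1237]
tool_rot: [-0.519, 0.52, -0.48, 0.48]
contact_force: [-6.9, -1.0, 12.3]
gripper_width: 0.237
```

Second pin home (12 N at 0.1237). Release and check everything before touching the stop.

>>> {"op": "carry_out", "data": {"rows": [[[0, 0, 0, 0, 0, 0.03, 40], [0, 0, 0, 0, 0, 0, 50], [0, 0, 0, 0, 0, 0, 50], [0, 0, 0, 0, 0, 0.6, 50], [0, 0, 0, 0, 0, 1, 60]]]}}

```text
time: 31.9
tool_pos: [0.6286, 0.159, 0.1821]
tool_rot: [-0.517, 0.522, -0.482, 0.478]
contact_force: [1.1, 0.9, -0.5]
gripper_width: 0.698
```

>>> {"op": "carry_out", "data": {"rows": [[[0, 0, 0, 0, 0, 1, 70], [0, 0, 0, -0.5, -0.5, 0.8, 70], [0, 0, 0, -0.5, -0.9, 0.2, 70], [0, 0, 0, -0.5, -0.9, 0, 70], [0, 0, 0, -0.5, -0.9, 0, 70]]]}}

```text
time: 32.4
tool_pos: [0.5504, 0.0304, 0.2666]
tool_rot: [0.52, -0.519, 0.479, -0.48]
contact_force: [-0.4, -0.3, 0.4]
gripper_width: 0.818
```

>>> {"op": "carry_out", "data": {"rows": [[[0, 0, 0, -0.3, -0.9, 0, 70], [0, 0, 0, 0, -0.5, 0, 70], [0, 0, 0, 0, 0, 0, 70], [0, 0, 0, 0, 0, 0, 70]]]}}

```text
time: 32.8
tool_pos: [0.539, -0.0246, 0.266]
tool_rot: [0.519, -0.519, 0.48, -0.48]
contact_force: [-0.5, 0.7, -0.5]
gripper_width: 0.822
```

Run:
```python
from h import *
im,_=snap("wrist","w21")
sc,_=snap("scene","s21");sd,_=snap("side","d21")
a=cv2.resize(sc[150:310,210:480],(540,320),interpolation=2);b=cv2.resize(sd[130:330,190:460],(540,400),interpolation=2)[:280]
cv2.imwrite("pics/c21.png",np.vstack([a,b]));print(state()["tool_pos"])
```

```text
[ 0.53920655 -0.0236478   0.26597415]
```

View pics/w21.png

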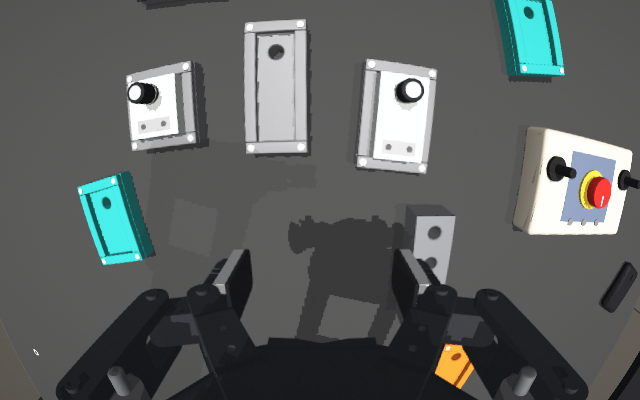

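View pics/c21.png

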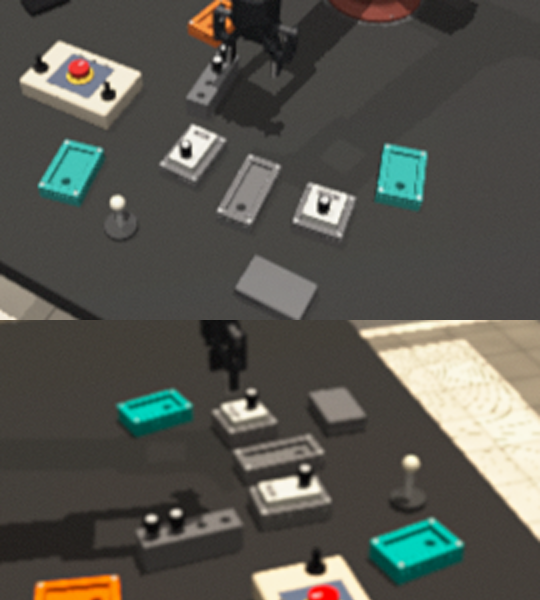

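Both blocks are pinned (knobs at wrist (143,93) and (410,90)), no third block is visible, and the bystanders are undisturbed. Now the stop.

Run:
```python
from h import *
print(state()["joint_pos"].round(3))
C=cam("wrist");im=cv2.imread("pics/w21.png");hsv=cv2.cvtColor(im,cv2.COLOR_BGR2HSV)
m=((hsv[...,2]>60)&(hsv[...,1]>170)&((hsv[...,0]<6)|(hsv[...,0]>174))).astype('uint8')*255
m[:, :560]=0
for c in cv2.findContours(m,cv2.RETR_EXTERNAL,2)[0]:
    if cv2.contourArea(c)>60: print(cv2.minEnclosingCircle((onplane("wrist",c[:,0],.069,C)[:,:2]*1000).astype('float32')))
```

```text
[-0.182 -0.125  1.85   0.     1.417  1.308]
((575.99560546875, -361.44134521484375), 26.801748275756836)
```

>>> {"op": "carry_out", "data": {"rows": [[[0, 0, 0, 0.09, -0.6, 0, 65], [0, 0, 0, 0.1, -0.95, 0, 60], [0, 0, 0, 0.1, -0.95, 0, 60], [0, 0, 0, 0.1, -0.95, 0, 60], [0, 0, 0, 0.1, -0.95, 0, 60]]]}}

```text
time: 33.45
tool_pos: [0.5592, -0.201, 0.2661]
tool_rot: [0.52, -0.52, 0.479, -0.479]
contact_force: [0.1, 0.6, 0.5]
gripper_width: 0.704
```

>>> {"op": "carry_out", "data": {"rows": [[[0, 0, 0, 0.1, -0.95, 0, 60], [0, 0, 0, 0.1, -0.95, 0, 60], [0, 0, 0, 0.1, -0.95, 0, 60], [0, 0, 0, 0.1, -0.9, 0, 60], [0, 0, 0, 0.03, -0.46, -0.5, 60]]]}}

```text
time: 33.95
tool_pos: [0.5779, -0.3718, 0.2494]
tool_rot: [0.519, -0.519, 0.477, -0.482]
contact_force: [0.4, -0.9, 0.7]
gripper_width: 0.703
```

>>> {"op": "carry_out", "data": {"rows": [[[0, 0, 0, 0, 0, -0.5, 60], [0, 0, 0, 0, 0, 0, 60], [0, 0, 0, 0, 0, 0, 60], [0, 0, 0, 0, 0, 0, 60]]]}}

```text
time: 34.35
tool_pos: [0.5767, -0.3684, 0.2276]
tool_rot: [0.52, -0.52, 0.479, -0.48]
contact_force: [0.6, -0.0, 0.8]
gripper_width: 0.702
```

```bash
python3 red.py wrist 0.069 w22
```

```text
1838.5 328.0 211.0 25.079971313476562 [[ 0.5774 -0.3724  0.069 ]] world circle ((576.939453125, -372.2857666015625), 20.06011962890625)
[ 0.5768 -0.3686  0.228 ]
```

View pics/w22.png

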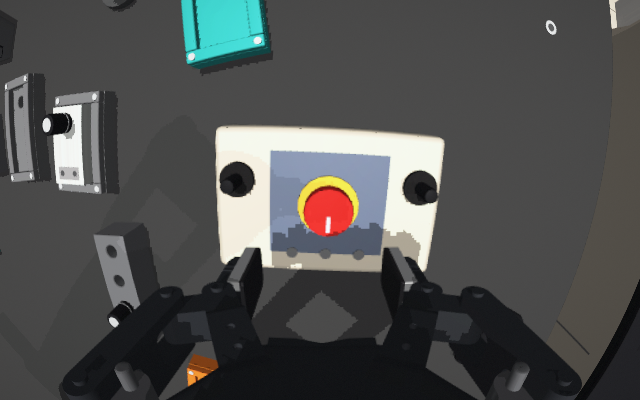

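>>> {"op": "carry_out", "data": {"rows": [[[0, 0, 0, 0, -0.095, -0.6, 60], [0, 0, 0, 0, 0, -0.8, 60], [0, 0, 0, 0, 0, -0.6, 60], [0, 0, 0, 0, 0, 0, 60], [0, 0, 0, 0, 0, 0, 60]]]}}

```text
time: 34.9
tool_pos: [0.5763, -0.3727, 0.1474]
tool_rot: [0.52, -0.52, 0.479, -0.48]
contact_force: [0.1, -0.5, 0.5]
gripper_width: 0.701
```

```bash
python3 red.py wrist 0.069 w23
```

```text
3954.5 323.72930908203125 251.45541381835938 36.731693267822266 [[ 0.579  -0.3726  0.069 ]] world circle ((577.874267578125, -372.27276611328125), 20.924104690551758)
[ 0.5769 -0.3732  0.1486]
```

View pics/w23.png

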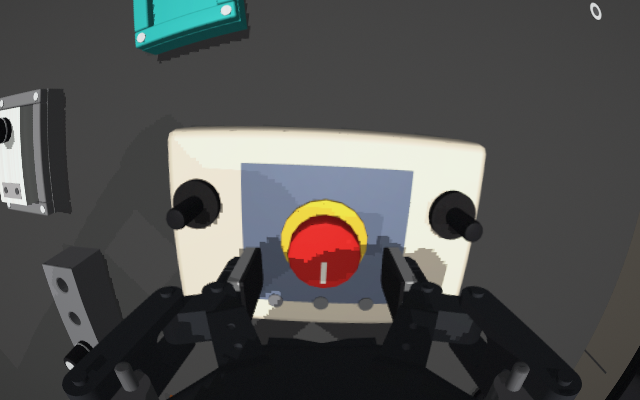

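Well centred. Descend to 0.125 and grip the head.

>>> {"op": "carry_out", "data": {"rows": [[[0, 0, 0, 0.015, 0, -0.3, 60], [0, 0, 0, 0, 0, -0.28, 60], [0, 0, 0, 0, 0, 0, 60], [0, 0, 0, 0, 0, 0, 50]]]}}

```text
time: 35.35
tool_pos: [0.5762, -0.3725, 0.1222]
tool_rot: [-0.519, 0.52, -0.48, 0.479]
contact_force: [1.1, -0.5, -0.5]
gripper_width: 0.585
```

>>> {"op": "carry_out", "data": {"rows": [[[0, 0, 0, 0, 0, 0, 40], [0, 0, 0, 0, 0, 0, 30], [0, 0, 0, 0, 0, 0, 25], [0, 0, 0, 0, 0, 0, 25]]]}}

```text
time: 35.75
tool_pos: [0.5766, -0.3736, 0.1238]
tool_rot: [-0.519, 0.52, -0.479, 0.48]
contact_force: [-1.5, -3.5, 1.8]
gripper_width: 0.442
```

```bash
python3 -c "
from plant import *
s=state();print(s['tool_pos'],s['contact_force'],s['ft_torque'],s['gripper_width'],s['joint_pos'])"
```

```text
[ 0.57659412 -0.3736191   0.12380732] [-1.51405647 -3.51645242  1.83945147] [-0.65721111  0.19063789 -0.02027312] 0.4424065330384302 [-6.82865732e-01  3.52785685e-01  1.58363394e+00 -1.03512818e-03
  1.20340274e+00  8.08836698e-01]
```

>>> {"op": "carry_out", "data": {"rows": [[[0, 0, -0.5, 0, 0, 0, 25], [0, 0, -1, 0, 0, 0, 25], [0, 0, -1, 0, 0, 0, 25], [0, 0, -1, 0, 0, 0, 25], [0, 0, -1, 0, 0, 0, 25]]]}}

```text
time: 36.25
tool_pos: [0.5765, -0.374, 0.1238]
tool_rot: [-0.437, 0.438, -0.555, 0.557]
contact_force: [-1.8, -5.2, 1.3]
gripper_width: 0.442
```

>>> {"op": "carry_out", "data": {"rows": [[[0, 0, -1, 0, 0, 0, 25], [0, 0, -1, 0, 0, 0, 25], [0, 0, -1, 0, 0, 0, 25], [0, 0, -1, 0, 0, 0, 25], [0, 0, -1, 0, 0, 0, 25]]]}}

```text
time: 36.75
tool_pos: [0.5764, -0.3744, 0.1238]
tool_rot: [-0.334, 0.335, -0.622, 0.624]
contact_force: [-1.8, -7.3, -0.2]
gripper_width: 0.445
```

>>> {"op": "carry_out", "data": {"rows": [[[0, 0, -1, 0, 0, 0, 25], [0, 0, -1, 0, 0, 0, 25], [0, 0, -1, 0, 0, 0, 25], [0, 0, -1, 0, 0, 0, 25], [0, 0, -1, 0, 0, 0, 25]]]}}

```text
time: 37.25
tool_pos: [0.5761, -0.3748, 0.1238]
tool_rot: [-0.22, 0.221, -0.67, 0.673]
contact_force: [-2.2, -7.3, 1.2]
gripper_width: 0.444
```

>>> {"op": "carry_out", "data": {"rows": [[[0, 0, -1, 0, 0, 0, 25], [0, 0, -0.8, 0, 0, 0, 25], [0, 0, 0, 0, 0, 0, 25], [0, 0, 0, 0, 0, 0, 25]]]}}

```text
time: 37.65
tool_pos: [0.5759, -0.3749, 0.1238]
tool_rot: [-0.179, 0.18, -0.683, 0.686]
contact_force: [-3.1, -8.2, 1.4]
gripper_width: 0.441
```

```bash
cat > st.py <<'E'
from h import *
s=state();Rt=rot(s['tool_rot']);print(s['tool_pos'],s['contact_force'],s['ft_torque'],s['gripper_width'],s['joint_pos'][5],"yaw",np.degrees(np.arctan2(Rt[1,0],Rt[0,0])))
E
python3 st.py
```

```text
[ 0.57594667 -0.37487168  0.12381689] [-3.06609828 -8.21413039  1.3907855 ] [-1.24410118  0.52726709 -0.03855942] 0.4408875715510773 1.946900386225706 yaw -150.66263706521727
```

>>> {"op": "carry_out", "data": {"rows": [[[0, 0, -0.5, 0, 0, 0, 25], [0, 0, -0.4, 0, 0, 0, 25], [0, 0, 0, 0, 0, 0, 25]]]}}

```text
time: 37.95
tool_pos: [0.5759, -0.3749, 0.1238]
tool_rot: [-0.157, 0.158, -0.688, 0.691]
contact_force: [-3.8, -7.6, 1.1]
gripper_width: 0.441
```

```bash
python3 st.py
```

```text
[ 0.57586918 -0.37494232  0.12382559] [-3.76989796 -7.56385811  1.10890746] [-1.26104985  0.56957372  0.01274501] 0.44137474551911343 2.0099748746217205 yaw -154.27629722449686
```

>>> {"op": "carry_out", "data": {"rows": [[[0, 0, -0.4, 0, 0, 0, 25], [0, 0, -0.4, 0, 0, 0, 25], [0, 0, 0, 0, 0, 0, 25]]]}}

```text
time: 38.25
tool_pos: [0.5759, -0.3749, 0.1238]
tool_rot: [-0.138, 0.14, -0.692, 0.695]
contact_force: [-4.5, -7.6, 1.0]
gripper_width: 0.443
```

```bash
python3 st.py
```

```text
[ 0.57585127 -0.37491422  0.12383046] [-4.51772824 -7.58512447  0.97386007] [-1.32865772  0.65113391  0.9835492 ] 0.44274742277558526 2.063290967015032 yaw -157.29327118544617
```

The stop is reached (turn torque jumped to about 1 N·m). Now the lift.

>>> {"op": "carry_out", "data": {"rows": [[[0, 0, 0, 0, 0, 0.05, 25], [0, 0, 0, 0, 0, 0.05, 25], [0, 0, 0, 0, 0, 0.05, 25], [0, 0, 0, 0, 0, 0, 25]]]}}

```text
time: 38.65
tool_pos: [0.5758, -0.3749, 0.1291]
tool_rot: [-0.139, 0.14, -0.691, 0.695]
contact_force: [-2.2, -9.1, -1.0]
gripper_width: 0.445
```

>>> {"op": "carry_out", "data": {"rows": [[[0, 0, 0, 0, 0, 0.05, 25], [0, 0, 0, 0, 0, 0, 25]]]}}

```text
time: 38.85
tool_pos: [0.5758, -0.3749, 0.1309]
tool_rot: [-0.139, 0.14, -0.691, 0.695]
contact_force: [-1.8, -9.1, -1.7]
gripper_width: 0.439
```

>>> {"op": "carry_out", "data": {"rows": [[[0, 0, 0, 0, 0, 0.04, 25], [0, 0, 0, 0, 0, 0, 25]]]}}

```text
time: 39.05
tool_pos: [0.5758, -0.3748, 0.132]
tool_rot: [-0.139, 0.14, -0.691, 0.695]
contact_force: [-0.3, -10.8, -4.6]
gripper_width: 0.437
```

```bash
python3 st.py
```

```text
[ 0.57578539 -0.3748455   0.13198515] [ -0.2915273  -10.84233116  -4.58448247] [-1.67413081  0.11567985  1.03520695] 0.43739277651328534 2.062882492744694 yaw -157.27563277799385
```

>>> {"op": "carry_out", "data": {"rows": [[[0, 0, 0, 0, 0, 0.05, 25], [0, 0, 0, 0, 0, 0, 25]]]}}

```text
time: 39.25
tool_pos: [0.5757, -0.3748, 0.1321]
tool_rot: [-0.139, 0.14, -0.691, 0.695]
contact_force: [2.4, -12.8, -13.0]
gripper_width: 0.442
```

>>> {"op": "carry_out", "data": {"rows": [[[0, 0, -0.15, 0, 0, 0.04, 25], [0, 0, 0, 0, 0, 0, 25]]]}}

```text
time: 39.45
tool_pos: [0.5756, -0.3747, 0.1322]
tool_rot: [-0.135, 0.136, -0.692, 0.696]
contact_force: [5.3, -15.4, -18.4]
gripper_width: 0.442
```

```bash
python3 st.py
```

```text
[ 0.57558525 -0.37474871  0.13224137] [  5.27436826 -15.42661622 -18.4145735 ] [-2.45725925 -0.99926643  1.19387906] 0.44240507669304924 2.0730063830944423 yaw -157.86513332555646
```

Fully up: 18 N pull with no further motion. Release and back away upwards.

>>> {"op": "carry_out", "data": {"rows": [[[0, 0, 0, 0, 0, 0, 45], [0, 0, 0, 0, 0, 0, 60], [0, 0, 0, 0, 0, 0, 65], [0, 0, 0, 0, 0, 0.4, 65], [0, 0, 0, 0, 0, 1, 65]]]}}

```text
time: 39.95
tool_pos: [0.5748, -0.371, 0.1891]
tool_rot: [0.133, -0.137, 0.696, -0.692]
contact_force: [-0.4, 0.7, -0.2]
gripper_width: 0.759
```

>>> {"op": "carry_out", "data": {"rows": [[[0, 0, 0, 0, 0, 1, 65], [0, 0, 0, 0, 0, 0.5, 65], [0, 0, 0, 0, 0, 0, 65], [0, 0, 0, 0, 0, 0, 65], [0, 0, 0, 0, 0, 0, 65]]]}}

```text
time: 40.45
tool_pos: [0.5759, -0.3722, 0.2506]
tool_rot: [0.134, -0.135, 0.695, -0.693]
contact_force: [-0.8, 0.2, -0.3]
gripper_width: 0.761
```

```bash
python3 red.py wrist 0.077 w24; python3 st.py
python3 - <<'E'
from h import *
sc,_=snap("scene","s24");sd,_=snap("side","d24")
a=cv2.resize(sc[150:310,210:480],(540,320),interpolation=2);b=cv2.resize(sd[150:330,220:460],(373*1,280),interpolation=2)
b=np.hstack([b,np.zeros((280,167,3),'uint8')])
cv2.imwrite("pics/c24.png",np.vstack([a,b]))
E
```

```text
1640.5 323.0 200.80682373046875 23.591148376464844 [[ 0.5761 -0.375   0.077 ]] world circle ((575.9605712890625, -374.5635681152344), 19.842985153198242)
[ 0.5758 -0.3721  0.2501]
[ 0.57578795 -0.37213473  0.25008803] [ 0.26818141 -0.26051694 -0.03547108] [-0.02803924  0.04007272  0.01447304] 0.7618816619578569 2.0759775721586746 yaw -158.0350839928801
```

View pics/w24.png

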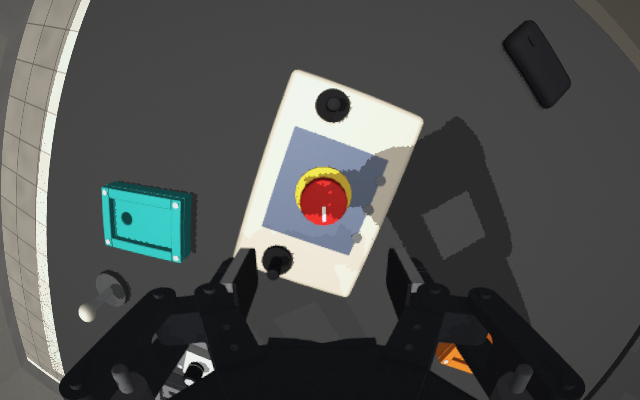

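View pics/c24.png

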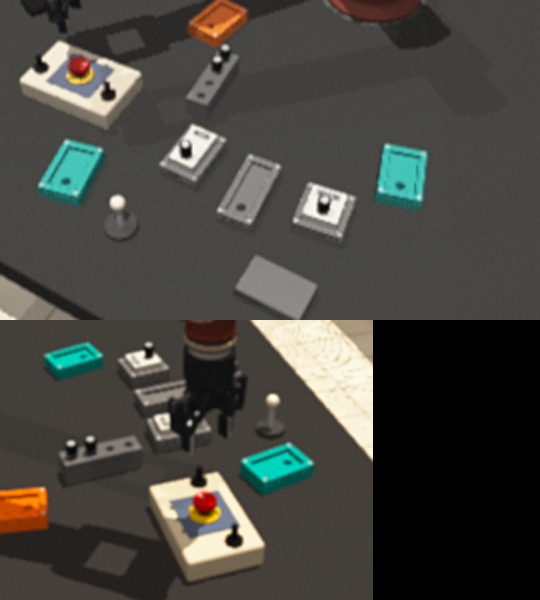

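Run:
```python
from h import *
def mark(fn,pos,q,z):
    im=cv2.imread(f"pics/{fn}.png");C=cam("wrist",dict(tool_pos=np.array(pos),tool_rot=np.array(q)))
    hsv=cv2.cvtColor(im,cv2.COLOR_BGR2HSV)
    red=((hsv[...,1]>170)&((hsv[...,0]<6)|(hsv[...,0]>174))&(hsv[...,2]>60)).astype('uint8')
    c=max(cv2.findContours(red,0,2)[0],key=cv2.contourArea);h=np.zeros_like(red);cv2.drawContours(h,[cv2.convexHull(c)],-1,1,-1)
    w=(h>0)&(hsv[...,1]<110)&(hsv[...,2]>120);ys,xs=np.nonzero(w);P=onplane("wrist",np.c_[xs,ys],z,C)[:,:2]
    ctr=cv2.minEnclosingCircle((onplane("wrist",c[:,0],z,C)[:,:2]*1000).astype('float32'))[0]
    d=P.mean(0)*1000-ctr;v=np.linalg.svd(P-P.mean(0))[2][0];v*=np.sign(v@d)
    print(fn,len(xs),d,np.degrees(np.arctan2(d[1],d[0])),np.degrees(np.arctan2(v[1],v[0])))
mark("w22",[.5768,-.3686,.228],[.52,-.52,.479,-.48],.069)
mark("w24",[.5758,-.3721,.2501],[.134,-.135,.695,-.693],.077)
```

```text
w22 73 [-10.49203842  -0.84593571] -175.39041639569712 -179.62876482916107
w24 59 [-4.41911499  9.77002109] 114.337894121522 112.5615374474868
```

```bash
python3 -c "
from plant import *
print(job_done())"
```

```text
the job is handed in; nothing more can be done
None
```

The job is done and handed in at about 40 s of the 210 s allowed; no verdict was reported.

- **Stop pushed first:** I pressed the red button until it was solid, at 14 N with its top 69 mm above the table.
- **Workpieces:** Only the medium and short blocks were on the table; the long one was absent. The short block had been knocked about 4 cm during the run, so I located it again before picking it up. Both are seated flat in the grey nests they fit, landing within 1 mm of the expected height.
- **Pins:** A rack pin is home in each block. Each went in freely and stopped at the height I had gripped it in the rack, with 9 to 12 N pushing back.
- **Stop released last:** I turned the head clockwise to its stop, where the torque rose to about 1 N·m. Its mark shows 68–70° of turn, against 68.8° for the full 1.2 rad. I then lifted it 8 mm to its upper stop, where an 18 N pull moved it no further.

The last pictures show both pins in place, the head up, and the ball stand, case, mouse and look-alike nests undisturbed. The gripper was clear, reading about 0 N.

My first camera estimate of the button's centre was about 3 mm off, because the arm was still moving when I took the picture. I re-measured it before gripping the head. No check failed.

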